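Bolt down, load and lock the specimen carrier of a materials tester

ROBOT

A 7-joint arm with a two-finger parallel gripper is mounted at the origin on the work surface. World frame = base frame: x ahead of the robot, y to its left, z up, the work surface at z = 0. Lengths are in mm, angles in degrees, forces in N, time in s.
With the tool pointing down it reaches from about 350 to 775 mm from the base axis. Payload 3.1 kg.
Tool frame: the origin (TCP) lies on the centre line of the jaws, within the pads' length; the fingertips stand 25 mm ahead of it and the grasp point (between the pads) lies 6 mm ahead of it (ctrl.tcp_to_tips is the distance from the TCP to the fingertips, in mm); z points along the fingers, y is the line along which they close (so a half turn about z gives the same grasp; the last joint's range is limited). The gripper opens to 85 mm and grips with 20 to 120 N. Pads are 22 mm wide; open, the fingers measure 114 mm over their backs; the gripper's body (76 mm by 85 mm) begins 54 mm behind the grasp point. The pads swing forward as they close: fully open they stand 13 mm farther back than shut.
Start: joints at [63.043, 17.813, 0.802, 86.603, -0.252, 75.585, -1.558], TCP at [228.713, -500.207, 256.304] pointing down, gripper open.
Joint ranges: [-154.91, 154.91], [-16.99, 109.72], [-72.82, 74.43], [7.12, 147.25], [-82.49, 262.49], [11.32, 116.49], [-174.64, 174.64]. Speed limits (degrees/s): [159.86, 159.86, 180, 180, 180, 180, 180].

INTERFACE

Orientations are given as a 3x3 rotation matrix whose columns are the frame's x, y, z axes.
In Python, from station import ctrl gives the robot as it stands.
- The arm moves only by the tool jog_arm, never from a script. Its argument "steps" is text: rows parted by semicolons, each of 7 numbers parted by spaces: the shift along the tool's x, y, z in mm, then the turn, a rotation vector about the tool's x, y, z in rad, then the opening, from -1 (shut) to 1 (fully open). In form: dx dy dz rx ry rz claw; .... A call has 1 to 12 rows; each row shifts and turns the commanded pose from where the row before left it, along the tool's axes as they then stand; what a row does not reach is not made up. A row lasts 1/10 s, in which the tool goes at most 50 mm and 8.59 degrees, less where a joint would pass 70% of its speed; a pose out of reach is approached as far as the arm can. A call with a gripper value outside its range is refused whole. The fingers move at their own pace and stop on an object; "newtons" is the grip in N (left out, the last holds). Time passes only in rows, so rows that do not move let the fingers close. It gives the time, the measured TCP pose, the force, the opening and the grip force at its end, in the units of the state.
- ctrl.read_state(): the state, without advancing time (a new reading comes with each control period).
- ctrl.camera(name): name is "side" or "top" or "wrist"; returns a dict with "color" (384x512x3 uint8, red, green, blue), "mtx" (3x3 intrinsics, pixels), "rvec" (rotation vector, rad) and "tvec" (3), from world to camera coordinates, as OpenCV has them; the wrist camera has in their place "T_tool_cam" (4x4, takes a point from camera to tool coordinates, whose origin is the TCP and whose axes are the flange's). Camera axes: x right, y down, z forward; pixel columns grow to the right and rows downward; lengths in mm; the calibration is good to about 2 mm. The wrist camera is an equidistant fisheye: a pixel r from the principal point sees the ray r / f radians off the axis. A picture is of the moment at which its call begins: read the wrist's pose just before it. There is no depth.
- ctrl.hand_in(): hands the job in; it is judged then, once.
The state is a dict: "clock": time; "joints": joint angles; "qd": joint speeds; "joint_efforts": joint torques, N m; "position": TCP position; "eef_rot": TCP orientation; "ft_force": force on the tool from outside, world axes, zero at the start; "moment": the same for the moment, N m; "gripper_width": finger opening in mm; "finger_force": force on a finger pad.
Only numpy, scipy, OpenCV 4.12 (cv2) and the standard library are available. Lean on these libraries where they do the work, as an engineer would, in place of code of your own. Each camera call takes 0.05 s, during which the arm holds its last target. There are 200 camera calls.

TASK

Get the specimen carrier ready for the tester: first tighten its three captive bolt knobs clockwise fully home against their stops, blue, then yellow, then green, and after that stand every test specimen on the bench upright in a seat of its own on the carrier. Last, when all are loaded, turn the lock collar clockwise by its black handle until its white pointer stands at the red locked mark; in the end all must be so together, and the mug, the brass weight and the black case must be left where they are.

Things in the scene. Friction and masses are not known exactly. Their poses are not given: they have to be found in the camera images.
- carrier: Specimen carrier fixed to the bench: dark steel flange 224 mm across and 12 mm thick, with three ears for the bolt knobs; on it a bare aluminium drum 148 mm across, top 36 mm above the bench, with four shallow ring-shaped seats. Origin on the drum's axis at bench height, z up. Its pose differs from start to start (place and yaw); it never moves. All angles below are counter-clockwise from its own x axis, seen from above.
- collar (a joint): Lock collar, a captive knurled steel ring (176 mm across, top 30 mm above the bench) that turns about the drum's axis. Radians, growing clockwise seen from above; travel 0 to 2.15. At value q its handle and white pointer lie at 235 deg minus q from the carrier's x axis. Locked mark at 1.75 (there is no stop there); it starts between 0 and 0.4. Friction about 0.15 N m; it stays where it is left.
- collar_handle (a point): Point on the axis of the collar's black upright handle peg, at grip height 55 mm above the bench. The peg is 18 mm in diameter, from 30 to 72 mm above the bench, 104 mm from the drum's axis; it stands on a steel arm 18 mm wide whose top is at 30 mm. It turns with the collar (not with an axis of its own).
- collar_pointer (a point): White pointer line on the collar's top, 81 mm from the drum's axis, in line with the handle; turns with the collar.
- locked_mark (a point): Red locked mark, a bar 18 x 7 mm on the drum's top edge; this point is 68 mm from the axis (fixed). The black line on the drum's edge, 100 deg away, only marks the fully open position. The collar is locked when the white pointer stands beside the red mark, on one radius.
- bolt_blue (a joint): Captive bolt knob with blue cap strip, on the ear at 78 deg, 126 mm from the drum's axis. Radians, growing clockwise seen from above = tightening; range 0 to 1.8, where it meets its hard end stop (home); starts between 0 and 0.4. Friction about 0.06 N m; it stays where it is left and does not rise or sink.
- bolt_blue_grip (a point): Point on the axis of the blue bolt knob, 42 mm above the bench. The knob is a black upright bar 42 mm long, 12 mm thick, from 24 to 54 mm above the bench (its top strip blue), over a steel foot 28 mm across whose top is 26 mm above the bench. The point's own x axis runs along the bar (the 42 mm) and turns with it; at joint value q it points q clockwise of the carrier's x axis.
- bolt_yellow (a joint): Captive bolt knob with yellow cap strip, on the ear at 0 deg, 126 mm from the drum's axis. Radians, growing clockwise seen from above = tightening; range 0 to 1.8, where it meets its hard end stop (home); starts between 0 and 0.4. Friction about 0.06 N m; it stays where it is left and does not rise or sink.
- bolt_yellow_grip (a point): Point on the axis of the yellow bolt knob, 42 mm above the bench. The knob is a black upright bar 42 mm long, 12 mm thick, from 24 to 54 mm above the bench (its top strip yellow), over a steel foot 28 mm across whose top is 26 mm above the bench. The point's own x axis runs along the bar (the 42 mm) and turns with it; at joint value q it points q clockwise of the carrier's x axis.
- bolt_green (a joint): Captive bolt knob with green cap strip, on the ear at -78 deg, 126 mm from the drum's axis. Radians, growing clockwise seen from above = tightening; range 0 to 1.8, where it meets its hard end stop (home); starts between 0 and 0.4. Friction about 0.06 N m; it stays where it is left and does not rise or sink.
- bolt_green_grip (a point): Point on the axis of the green bolt knob, 42 mm above the bench. The knob is a black upright bar 42 mm long, 12 mm thick, from 24 to 54 mm above the bench (its top strip green), over a steel foot 28 mm across whose top is 26 mm above the bench. The point's own x axis runs along the bar (the 42 mm) and turns with it; at joint value q it points q clockwise of the carrier's x axis.
- seat0 (a point): Centre of the floor of seat 0, 36 mm above the bench, 44 mm from the drum's axis at 0 deg: a steel ring 44 mm inside, 50 mm outside, 6 mm high, open on top, with a black floor. Takes one specimen, any one.
- seat1 (a point): Centre of the floor of seat 1, 36 mm above the bench, 44 mm from the drum's axis at 90 deg: a steel ring 44 mm inside, 50 mm outside, 6 mm high, open on top, with a black floor. Takes one specimen, any one.
- seat2 (a point): Centre of the floor of seat 2, 36 mm above the bench, 44 mm from the drum's axis at 180 deg: a steel ring 44 mm inside, 50 mm outside, 6 mm high, open on top, with a black floor. Takes one specimen, any one.
- seat3 (a point): Centre of the floor of seat 3, 36 mm above the bench, 44 mm from the drum's axis at 270 deg: a steel ring 44 mm inside, 50 mm outside, 6 mm high, open on top, with a black floor. Takes one specimen, any one.
- specimen0: Loose red test specimen, a short solid cylinder 34 mm in diameter and 24 mm high, 35 to 75 g, standing on the bench to the left of the carrier. Origin at the centre of its underside, z along its axis. Two to four specimens are present in a run; absent ones read None.
- specimen1: Loose white test specimen, a short solid cylinder 34 mm in diameter and 24 mm high, 35 to 75 g, standing on the bench to the left of the carrier. Origin at the centre of its underside, z along its axis. Two to four specimens are present in a run; absent ones read None.
- specimen2: Loose yellow test specimen, a short solid cylinder 34 mm in diameter and 24 mm high, 35 to 75 g, standing on the bench to the left of the carrier. Origin at the centre of its underside, z along its axis. Two to four specimens are present in a run; absent ones read None.
- specimen3: Loose green test specimen, a short solid cylinder 34 mm in diameter and 24 mm high, 35 to 75 g, standing on the bench to the left of the carrier. Origin at the centre of its underside, z along its axis. Two to four specimens are present in a run; absent ones read None.
- mug: Bystander: blue mug, 72 mm across, 70 mm high; origin under its centre. Leave alone.
- weight: Bystander: brass calibration weight, 48 mm across, 70 mm high; origin under its centre. Leave alone.
- caliper_case: Bystander: black instrument case 80 x 200 x 26 mm; origin under its centre. Leave alone.
Mind the look-alikes: they are no part of the job. Several things look just like the specimen3: the one meant starts farthest to the robot's right.

How it is judged (in metres and radians):
On the way, in this order (a step that is already met when the one before it is completed fails the run):
1. the blue bolt knob is home against its stop (value of joint bolt_blue above 1.68 rad), for 0.2 s.
2. the yellow bolt knob is home against its stop (value of joint bolt_yellow above 1.68 rad), for 0.2 s.
3. the green bolt knob is home against its stop (value of joint bolt_green above 1.68 rad), for 0.2 s.
4. every specimen present stands in a seat ((distance between specimen0 and seat0 below 0.007 m or distance between specimen0 and seat1 below 0.007 m or distance between specimen0 and seat2 below 0.007 m or distance between specimen0 and seat3 below 0.007 m) and angle between each of specimen0, specimen1, specimen2, specimen3's own z axis and vertical below 0.12 rad and (distance between specimen1 and seat0 below 0.007 m or distance between specimen1 and seat1 below 0.007 m or distance between specimen1 and seat2 below 0.007 m or distance between specimen1 and seat3 below 0.007 m) and (distance between specimen2 and seat0 below 0.007 m or distance between specimen2 and seat1 below 0.007 m or distance between specimen2 and seat2 below 0.007 m or distance between specimen2 and seat3 below 0.007 m) and (distance between specimen3 and seat0 below 0.007 m or distance between specimen3 and seat1 below 0.007 m or distance between specimen3 and seat2 below 0.007 m or distance between specimen3 and seat3 below 0.007 m) and linear speed of each of specimen0, specimen1, specimen2, specimen3 below 0.02 m/s), for 0.2 s.
5. the lock collar stands at its locked mark (value of joint collar between 1.67 and 1.83 rad), for 0.2 s.
At the end, for the whole second after the job is handed in: All three bolt knobs are within 0.12 rad of their end stops; every specimen present stands upright (within 0.12 rad) with its underside's centre within 7 mm of the centre of a seat's floor; the collar is within 0.08 rad of its locked mark; all is at rest (all of step 4 and all of step 5 and value of joint each of bolt_blue, bolt_yellow, bolt_green above 1.68 rad and velocity of joint collar between -0.05 and 0.05 rad/s); the robot touches nothing.
It fails at once if the mug is moved more than 30 mm (distance of mug from where it was at the start of the episode above 0.03 m).
It fails at once if the brass weight is moved more than 30 mm (distance of weight from where it was at the start of the episode above 0.03 m).
It fails at once if the black case is moved more than 30 mm (distance of caliper_case from where it was at the start of the episode above 0.03 m).
Of specimen0, specimen1, specimen2, specimen3 only 2 to 4 are there at a start; the rules pass over those that are not, and their reading is None.
At some moment in a run one of specimen0, specimen1, specimen2, specimen3 may be knocked a few centimetres aside while the robot is not near it.
Once in a run the grip may slacken for a moment while it holds something.
It also fails if it takes over 210 s, if anything falls off the work surface, if the arm or the gripper's body presses on something with over 40 N, if the wrist force passes 120 N, or if a joint passes its speed limit or range.

## Working session

There is one attempt and no reset: what is moved stays moved. The work goes in short steps, Python scripts to look and compute and a tool call to move; the robot and the scene stay as the last step left them, time stands still between calls to the robot, and variables do not carry over. Pictures are saved under pics/ and viewed, at most 14 in all, crops included, and the job is handed in when it is done.

Besides the shell and the picture viewer there is one more tool, called by a JSON object that holds its "method" and its "body", one argument or row to a line. jog_arm: Moves the arm, as the interface text tells. Its arguments: {"type":"object","properties":{"steps":{"type":"string"},"newtons":{"type":"number"}},"required":["steps"]}

```bash
mkdir -p pics; ls; python3 - <<'E'
from station import ctrl
import cv2,numpy as np
s=ctrl.read_state(); print({k:np.round(v,3).tolist() for k,v in s.items()})
for n in ("top","side"):
    c=ctrl.camera(n); cv2.imwrite(f"pics/{n}0.png",c["color"][:,:,::-1]); print(n,c["mtx"].tolist(),np.ravel(c["rvec"]),np.ravel(c["tvec"]))
c=ctrl.camera("wrist");print(c["mtx"],c["T_tool_cam"])
E
```

```text
pics
{'clock': 0.0, 'joints': [63.043, 17.861, 0.801, 86.692, -0.252, 75.584, -1.559], 'qd': [-0.109, -0.011, 0.047, 0.019, -0.007, 0.012, 0.032], 'joint_efforts': [0.0, -37.992, 0.146, -23.059, 0.012, 0.014, 0.0], 'position': [228.409, -499.598, 255.218], 'eef_rot': [[0.909, 0.416, -0.001], [0.416, -0.909, 0.002], [-0.0, -0.002, -1.0]], 'ft_force': [1.063, 0.068, 0.472], 'moment': [0.017, 0.015, -0.055], 'finger_force': 0.0, 'gripper_width': 85.113}
top [[427.15023417408617, 0.0, 256.1789666140396], [0.0, 427.15023417408617, 191.5588724966778], [0.0, 0.0, 1.0]] [ 2.13238826 -2.12657828  0.17705351] [  24.93222234  533.08247801 1500.83293077]
side [[350.05540158240296, 0.0, 256.50827003599335], [0.0, 350.05540158240296, 190.60541921554284], [0.0, 0.0, 1.0]] [ 0.40979562 -2.74049817  1.16777535] [505.02820467 141.18019979 902.85519784]
[[297.31863964   0.         254.13849352]
 [  0.         297.31863964 193.29390508]
 [  0.           0.           1.        ]] [[ 2.74914055e-04 -9.58177686e-01 -2.86173804e-01  7.27838886e+01]
 [ 9.99998989e-01  6.62648561e-04 -1.25805116e-03 -1.40491162e-01]
 [ 1.39506921e-03 -2.86173169e-01  9.58176900e-01 -1.16926056e+02]
 [ 0.00000000e+00  0.00000000e+00  0.00000000e+00  1.00000000e+00]]
```

View pics/top0.png

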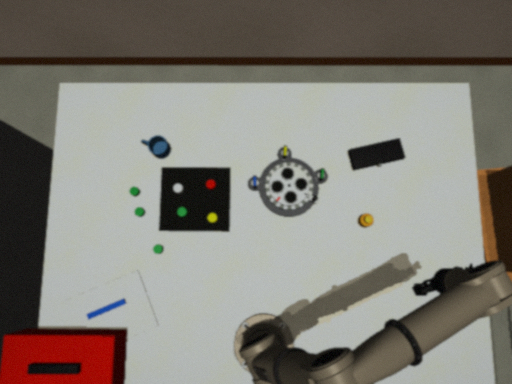

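View pics/side0.png

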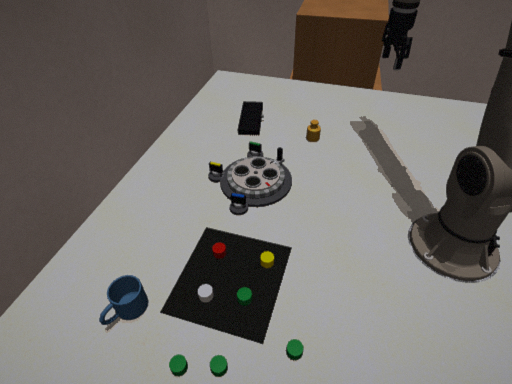

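The pictures show the carrier near top px (289,185), with the blue knob at (254,183), yellow at (285,153) and green at (322,175). The mat carries white (178,188), red (211,184), green (182,212) and yellow (212,217). The three other greens, farther left, are look-alikes.

```bash
cat > h.py <<'E'
from station import ctrl
import cv2,numpy as np
def ray_static(c,px):
    R,_=cv2.Rodrigues(np.array(c["rvec"],float)); t=np.ravel(c["tvec"])
    d=np.linalg.inv(c["mtx"])@np.array([px[0],px[1],1.]); return -R.T@t, R.T@d
def ray_wrist(c,s,px):
    K=c["mtx"]; u=np.array([(px[0]-K[0,2])/K[0,0],(px[1]-K[1,2])/K[1,1]]); r=np.linalg.norm(u)+1e-9
    d=np.array([*(np.sin(r)*u/r),np.cos(r)]); T=np.array(c["T_tool_cam"]); R=np.array(s["eef_rot"])
    return np.array(s["position"])+R@T[:3,3], R@T[:3,:3]@d
def onz(ray,z):
    o,d=ray; return (o+d*(z-o[2])/d[2])[:2]
def project_wrist(c,s,P):
    T=np.array(c["T_tool_cam"]); R=np.array(s["eef_rot"])
    p=T[:3,:3].T@(R.T@(np.array(P)-np.array(s["position"]))-T[:3,3]); rr=np.hypot(p[0],p[1]); th=np.arctan2(rr,p[2])
    K=c["mtx"]; return np.array([K[0,2]+K[0,0]*th*p[0]/rr,K[1,2]+K[1,1]*th*p[1]/rr])
HS={"red":[((0,150,90),(8,255,255)),((172,150,90),(180,255,255))],"yellow":[((25,150,100),(35,255,255))],"green":[((50,120,60),(85,255,255))],"blue":[((108,140,60),(130,255,255))],"white":[((0,0,150),(180,60,255))]}
def blobs(img,col,amin=6):
    h=cv2.cvtColor(img,cv2.COLOR_RGB2HSV); m=sum(cv2.inRange(h,np.array(a),np.array(b)) for a,b in HS[col])
    n,_,st,ce=cv2.connectedComponentsWithStats(m)
    return [(int(st[i,4]),ce[i].round(1).tolist()) for i in range(1,n) if st[i,4]>=amin]
E
python3 - <<'E'
from h import *
c=ctrl.camera("top")
for k in HS:
    for a,p in blobs(c["color"],k):
        if 100<p[0]<345 and 120<p[1]<260 and a<3000: print(k,a,p,onz(ray_static(c,p),24).round(0),onz(ray_static(c,p),54).round(0))
img=c["color"][135:235,235:345,::-1]; cv2.imwrite("pics/crop0.png",cv2.resize(img,None,fx=6,fy=6,interpolation=cv2.INTER_CUBIC))
E
```

```text
red 73 [210.2, 183.9] [565. 196.] [559. 193.]
yellow 20 [284.8, 150.5] [693. -80.] [684. -78.]
yellow 74 [211.8, 217.2] [442. 188.] [438. 184.]
green 21 [321.8, 173.3] [ 606. -216.] [ 599. -211.]
green 49 [134.2, 191.0] [538. 475.] [533. 466.]
green 86 [181.4, 211.3] [463. 299.] [459. 294.]
green 51 [139.3, 211.5] [462. 453.] [458. 444.]
green 49 [157.6, 248.7] [328. 380.] [326. 373.]
blue 19 [254.3, 180.5] [578.  34.] [572.  33.]
white 850 [289.3, 185.5] [560. -95.] [554. -93.]
white 50 [177.4, 187.5] [551. 317.] [546. 311.]
```

View pics/crop0.png

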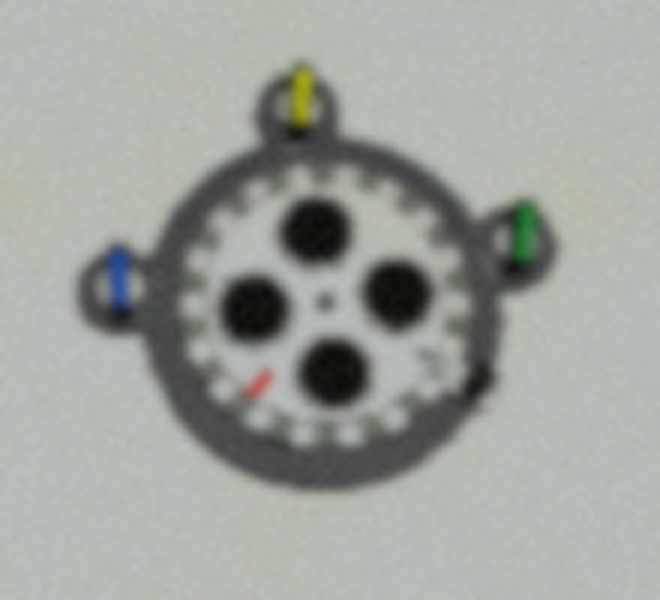

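{"method": "jog_arm", "body": {
  "steps": "0 0 0 0 0 -0.1427 0; 0 0 0 0 0 -0.1427 0; 0 0 0 0 0 -0.1427 0; 0 0 0 0 0 -0.1427 0; 0 0 0 0 0 -0.1427 0; 0 0 0 0 0 -0.1427 0; 0 0 0 0 0 -0.1427 0; 0 0 0 0 0 -0.1427 0; 0 0 0 0 0 -0.1427 0; 0 0 0 0 0 -0.1427 0"
}}

```text
clock: 1.2
position: [228.6, -500.1, 256.0]
eef_rot: [[-0.287, 0.958, -0.0], [0.958, 0.287, 0.001], [0.001, -0.0, -1.0]]
ft_force: [-0.2, 0.0, -0.0]
gripper_width: 42.5
finger_force: 0.0
```

{"method": "jog_arm", "body": {
  "steps": "0 0 0 0 0 -0.1427 0; 0 0 0 0 0 -0.1427 0; 0 0 0 0 0 -0.1427 0; 0 0 0 0 0 -0.1427 0; 0 0 0 0 0 -0.1427 0; 0 0 0 0 0 -0.1427 0; 0 0 0 0 0 -0.1427 0; 0 0 0 0 0 -0.1427 0; 0 0 0 0 0 -0.1427 0; 0 0 0 0 0 0 0"
}}

```text
clock: 2.2
position: [228.5, -500.1, 256.0]
eef_rot: [[-1.0, 0.002, -0.0], [0.002, 1.0, 0.001], [0.0, 0.001, -1.0]]
ft_force: [-0.8, 0.9, 1.2]
gripper_width: 42.8
finger_force: 0.0
```

{"method": "jog_arm", "body": {
  "steps": "-24 38 5 0 0 0 0; -24 38 5 0 0 0 0; -24 38 5 0 0 0 0; -24 38 5 0 0 0 0; -24 38 5 0 0 0 0; -24 38 5 0 0 0 0; -24 38 5 0 0 0 0; -24 38 5 0 0 0 0; -24 38 5 0 0 0 0; -24 38 5 0 0 0 0; -24 38 5 0 0 0 0; 0 0 0 0 0 0 0"
}}

```text
clock: 3.4
position: [495.6, -73.9, 201.3]
eef_rot: [[-1.0, -0.008, 0.002], [-0.008, 1.0, 0.006], [-0.002, 0.006, -1.0]]
ft_force: [-0.5, -0.1, 0.1]
gripper_width: 42.7
finger_force: 0.0
```

```bash
cat >> h.py <<'E'
def bars(c,s,zt=54):
    """centre & world heading of knob cap strips from wrist view"""
    out={}
    h=cv2.cvtColor(c["color"],cv2.COLOR_RGB2HSV)
    for k in ("blue","yellow","green"):
        m=sum(cv2.inRange(h,np.array(a),np.array(b)) for a,b in HS[k])
        cs,_=cv2.findContours(m,cv2.RETR_EXTERNAL,cv2.CHAIN_APPROX_NONE)
        for q in cs:
            if cv2.contourArea(q)<30: continue
            w=np.array([onz(ray_wrist(c,s,p[0]),zt) for p in q],np.float32)
            (x,y),(a,b),_=cv2.minAreaRect(w); bx=cv2.boxPoints(cv2.minAreaRect(w))
            e=max([bx[1]-bx[0],bx[2]-bx[1]],key=np.linalg.norm)
            out.setdefault(k,[]).append((round(x,1),round(y,1),round(a,1),round(b,1),round(float(np.degrees(np.arctan2(e[1],e[0])))%180,1)))
    return out
E
python3 - <<'E'
from h import *
s=ctrl.read_state(); c=ctrl.camera("wrist"); cv2.imwrite("pics/w1.png",c["color"][:,:,::-1])
print(bars(c,s)); print(s["position"],s["qd"],s["joints"])
E
```

```text
{'blue': [(571.1, 32.4, 35.6, 10.0, 1.5)], 'yellow': [(437.4, 157.5, 39.4, 32.9, 41.3)], 'green': [(589.0, -209.1, 7.3, 13.7, 169.0)]}
[495.59825691 -73.8704364  201.30630095] [ 4.21945205 -1.4759626   4.29835296  1.07679351  2.60971702  2.52478145
  3.65070283] [ 39.21130678  18.78583307 -40.82545183  98.03609839  12.75232681
  67.89932568  85.56006679]
```

View pics/w1.png

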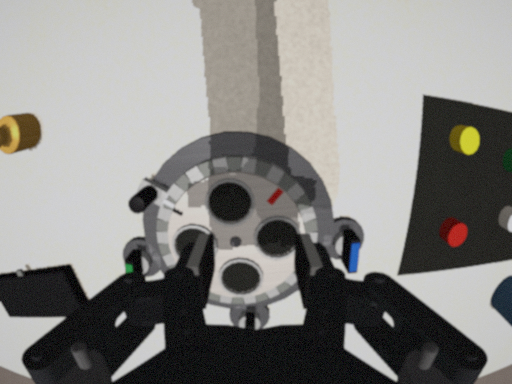

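The wrist view shows the carrier from the robot's side: blue knob (353,257), yellow behind the fingers, green (130,268), handle (143,198), red mark (276,196). Blue is at (571,33) with its bar heading about 1.5°.

{"method": "jog_arm", "body": {
  "steps": "-19 27 14 0 0 0 0; -19 27 14 0 0 0 0; -19 27 14 0 0 0 0; -19 26 14 0 0 0 0; 0 0 0 0 0 0 0; 0 0 0 0 0 0 0; 0 0 0 0 0 0 0"
}}

```text
clock: 4.15
position: [569.3, 21.7, 145.5]
eef_rot: [[-1.0, 0.005, -0.0], [0.005, 1.0, -0.002], [0.0, -0.002, -1.0]]
ft_force: [-0.2, 0.1, 0.2]
gripper_width: 42.5
finger_force: 0.0
```

{"method": "jog_arm", "body": {
  "steps": "-2 11 0 0 0 0 0; 0 0 20 0 0 0 0; 0 0 20 0 0 0 0; 0 0 20 0 0 0 0; 0 0 15 0 0 0 0; 0 0 13 0 0 0 0; 0 0 0 0 0 0 0; 0 0 0 0 0 0 0"
}}

```text
clock: 4.95
position: [571.8, 35.4, 57.6]
eef_rot: [[-1.0, 0.002, 0.001], [0.002, 1.0, 0.0], [-0.001, 0.0, -1.0]]
ft_force: [0.6, 0.4, -0.3]
gripper_width: 42.3
finger_force: 0.0
```

{"method": "jog_arm", "body": {
  "steps": "0 0 0 0 0 0 -1; 0 0 0 0 0 0 -1; 0 0 0 0 0 0 -1; 0 0 0 0 0 0 -1; 0 0 0 0 0 0 -1; 0 0 0 0 0 0 -1",
  "newtons": 40
}}

```text
clock: 5.55
position: [572.0, 33.4, 58.5]
eef_rot: [[-1.0, 0.003, 0.001], [0.003, 1.0, -0.003], [-0.001, -0.003, -1.0]]
ft_force: [-1.6, -3.6, 6.3]
gripper_width: 11.3
finger_force: 41.2
```

{"method": "jog_arm", "body": {
  "steps": "0 0 0 0 0 0.14 -1; 0 0 0 0 0 0.14 -1; 0 0 0 0 0 0.14 -1; 0 0 0 0 0 0.14 -1; 0 0 0 0 0 0.14 -1; 0 0 0 0 0 0.14 -1; 0 0 0 0 0 0.14 -1; 0 0 0 0 0 0.14 -1; 0 0 0 0 0 0.14 -1; 0 0 0 0 0 0.14 -1; 0 0 0 0 0 0.14 -1; 0 0 0 0 0 0 -1"
}}

```text
clock: 6.75
position: [572.0, 33.4, 58.5]
eef_rot: [[-0.028, 1.0, 0.001], [1.0, 0.028, -0.003], [-0.003, 0.001, -1.0]]
ft_force: [-1.8, -3.6, 6.5]
gripper_width: 11.1
finger_force: 41.2
```

{"method": "jog_arm", "body": {
  "steps": "0 0 0 0 0 0.10 -1; 0 0 0 0 0 0.05 -1; 0 0 0 0 0 0.02 -1; 0 0 0 0 0 0 -1; 0 0 0 0 0 0 -1; 0 0 0 0 0 0 -1"
}}

```text
clock: 7.35
position: [572.0, 33.4, 58.5]
eef_rot: [[0.136, 0.991, 0.001], [0.991, -0.136, -0.003], [-0.003, 0.002, -1.0]]
ft_force: [-2.1, -4.7, 6.2]
gripper_width: 11.3
finger_force: 42.3
```

```bash
python3 -c "
from h import *
s=ctrl.read_state();print(s['moment'],s['ft_force'],s['joints'].round(1) if hasattr(s['joints'],'round') else s['joints'],np.degrees(np.arctan2(s['eef_rot'][1][0],s['eef_rot'][0][0])))"
```

```text
[-0.86517037  0.43149164  0.47451322] [-2.05809238 -4.7252998   6.20635841] [  4.1  31.6 -12.8  96.7   8.7  52.5 -20. ] 82.15993746428849
```

{"method": "jog_arm", "body": {
  "steps": "0 0 0 0 0 0 0; 0 0 0 0 0 0 0; 0 0 0 0 0 0 0; 0 0 0 0 0 0 0; 0 0 -20 0 0 0 0; 0 0 -30 0 0 0 0; 0 0 -40 0 0 0 0; 0 0 0 0 0 0 0"
}}

```text
clock: 8.15
position: [575.8, 36.4, 153.3]
eef_rot: [[0.14, 0.99, 0.013], [0.99, -0.14, 0.001], [0.003, 0.012, -1.0]]
ft_force: [0.8, -0.2, 0.8]
gripper_width: 42.8
finger_force: 0.0
```

{"method": "jog_arm", "body": {
  "steps": "0 0 0 0 0 -0.1423 0; 0 0 0 0 0 -0.1423 0; 0 0 0 0 0 -0.1423 0; 0 0 0 0 0 -0.1423 0; 0 0 0 0 0 -0.1423 0; 0 0 0 0 0 -0.1423 0; 0 0 0 0 0 -0.1423 0; 0 0 0 0 0 -0.1423 0; 0 0 0 0 0 -0.1423 0; 0 0 0 0 0 -0.1423 0; 0 0 0 0 0 -0.1423 0; 0 0 0 0 0 -0.1423 0"
}}

```text
clock: 9.35
position: [571.2, 35.5, 146.6]
eef_rot: [[-1.0, -0.003, -0.001], [-0.003, 1.0, 0.0], [0.001, 0.0, -1.0]]
ft_force: [-0.7, -1.0, 0.1]
gripper_width: 43.0
finger_force: 0.0
```

{"method": "jog_arm", "body": {
  "steps": "0 -30 -12 0 0 0 0; 0 -30 -12 0 0 0 0; -20 -25 -12 0 0 0 0; 0 0 0 0 0 0 0; 0 0 0 0 0 0 0; 0 0 0 0 0 0 0"
}}

```text
clock: 9.95
position: [590.4, -48.2, 182.5]
eef_rot: [[-1.0, 0.002, -0.002], [0.002, 1.0, 0.001], [0.002, 0.001, -1.0]]
ft_force: [0.1, 0.5, -0.2]
gripper_width: 42.6
finger_force: 0.0
```

```bash
python3 - <<'E'
from h import *
s=ctrl.read_state(); c=ctrl.camera("wrist"); cv2.imwrite("pics/w2.png",c["color"][:,:,::-1])
print(bars(c,s)); print(s["position"],np.degrees(np.arctan2(s['eef_rot'][1][0],s['eef_rot'][0][0])))
E
```

```text
{'blue': [(571.1, 33.7, 35.5, 10.5, 83.3)], 'yellow': [(684.6, -76.5, 9.8, 35.4, 176.9), (450.0, 157.2, 41.2, 32.3, 74.1)], 'green': [(600.1, -209.5, 8.8, 35.2, 174.8)]}
[590.4124721  -48.15090104 182.52475415] 179.8997800147373
```

View pics/w2.png

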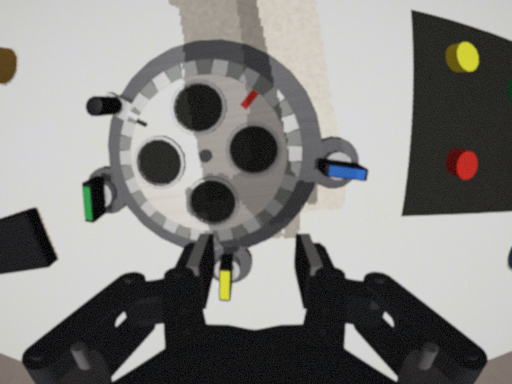

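Blue's strip now heads 83°, so it is home. Yellow is at (684.6,-76.5) heading 177° and green at (600,-209.5) heading 175°.

{"method": "jog_arm", "body": {
  "steps": "-24 -7 10 0 0 0 0; -24 -7 10 0 0 0 0; -23 -7 10 0 0 0 0; -23 -8 5 0 0 0 0; 0 0 0 0 0 0.05 0; 0 0 0 0 0 0 0; 0 0 0 0 0 0 0; 0 0 0 0 0 0 0"
}}

```text
clock: 10.8
position: [684.6, -78.1, 148.6]
eef_rot: [[-0.999, 0.052, -0.0], [0.052, 0.999, 0.0], [0.0, 0.0, -1.0]]
ft_force: [0.0, -0.3, 0.8]
gripper_width: 42.3
finger_force: 0.0
```

{"method": "jog_arm", "body": {
  "steps": "0 1 20 0 0 0 0; 0 0 20 0 0 0 0; 0 0 20 0 0 0 0; 0 0 18 0 0 0 0; 0 0 13 0 0 0 0; 0 0 0 0 0 0 0; 0 0 0 0 0 0 0; 0 0 0 0 0 0 -1; 0 0 0 0 0 0 -1; 0 0 0 0 0 0 -1; 0 0 0 0 0 0 -1; 0 0 0 0 0 0 -1"
}}

```text
clock: 12.0
position: [686.0, -77.8, 58.8]
eef_rot: [[-0.999, 0.054, 0.002], [0.054, 0.999, 0.0], [-0.002, 0.0, -1.0]]
ft_force: [-0.8, 0.9, 5.6]
gripper_width: 11.1
finger_force: 41.5
```

{"method": "jog_arm", "body": {
  "steps": "0 0 0 0 0 0.14 -1; 0 0 0 0 0 0.14 -1; 0 0 0 0 0 0.14 -1; 0 0 0 0 0 0.14 -1; 0 0 0 0 0 0.14 -1; 0 0 0 0 0 0.14 -1; 0 0 0 0 0 0.14 -1; 0 0 0 0 0 0.14 -1; 0 0 0 0 0 0.14 -1; 0 0 0 0 0 0.14 -1; 0 0 0 0 0 0.14 -1; 0 0 0 0 0 0 -1"
}}

```text
clock: 13.2
position: [685.4, -78.3, 58.8]
eef_rot: [[0.025, 1.0, 0.001], [1.0, -0.025, -0.001], [-0.001, 0.001, -1.0]]
ft_force: [-1.4, 0.3, 6.6]
gripper_width: 10.9
finger_force: 41.7
```

{"method": "jog_arm", "body": {
  "steps": "0 0 0 0 0 0.07 -1; 0 0 0 0 0 0.03 -1; 0 0 0 0 0 0 -1; 0 0 0 0 0 0 -1; 0 0 0 0 0 0 -1"
}}

```text
clock: 13.7
position: [685.3, -78.3, 58.8]
eef_rot: [[0.122, 0.993, 0.001], [0.993, -0.122, -0.001], [-0.001, 0.001, -1.0]]
ft_force: [-1.9, 0.2, 7.4]
gripper_width: 11.1
finger_force: 41.8
```

```bash
python3 -c "
from h import *
s=ctrl.read_state();print(s['moment'],s['ft_force'],np.array(s['joints']).round(1),np.degrees(np.arctan2(s['eef_rot'][1][0],s['eef_rot'][0][0])))"
```

```text
[-0.02207294  0.47334851  0.25967141] [-1.90258841  0.15657075  7.35373891] [ 9.6 43.1 -7.8 75.4  6.  61.9 -5.9] 83.0161609669866
```

{"method": "jog_arm", "body": {
  "steps": "0 0 0 0 0 0 0; 0 0 0 0 0 0 0; 0 0 0 0 0 0 0; 0 0 0 0 0 0 0; 0 0 -20 0 0 0 0; 0 0 -30 0 0 0 0; 0 0 -40 0 0 0 0; 0 0 0 0 0 0 0; 0 0 0 0 0 0 0"
}}

```text
clock: 14.6
position: [686.0, -78.2, 148.9]
eef_rot: [[0.123, 0.992, 0.003], [0.992, -0.123, -0.0], [0.0, 0.003, -1.0]]
ft_force: [-0.1, 0.1, -0.3]
gripper_width: 42.4
finger_force: 0.0
```

{"method": "jog_arm", "body": {
  "steps": "0 0 0 0 0 -0.141 0; 0 0 0 0 0 -0.141 0; 0 0 0 0 0 -0.141 0; 0 0 0 0 0 -0.141 0; 0 0 0 0 0 -0.141 0; 0 0 0 0 0 -0.141 0; 0 0 0 0 0 -0.141 0; 0 0 0 0 0 -0.141 0; 0 0 0 0 0 -0.141 0; 0 0 0 0 0 -0.141 0; 0 0 0 0 0 -0.141 0; 0 0 0 0 0 -0.141 0"
}}

```text
clock: 15.8
position: [683.9, -78.1, 145.0]
eef_rot: [[-1.0, -0.004, -0.004], [-0.004, 1.0, 0.0], [0.004, 0.0, -1.0]]
ft_force: [-0.1, -0.4, 0.3]
gripper_width: 42.7
finger_force: 0.0
```

{"method": "jog_arm", "body": {
  "steps": "20 -25 0 0 0 0 0; 20 -25 0 0 0 0 0; 20 -25 0 0 0 0 0; 20 -25 0 0 0 0 0; 10 -25 0 0 0 0 0; 0 0 0 0 0 0.087 0; 0 0 0 0 0 0 0; 0 0 0 0 0 0 0; 0 0 0 0 0 0 0"
}}

```text
clock: 16.7
position: [595.0, -201.3, 146.6]
eef_rot: [[-0.996, 0.085, -0.001], [0.085, 0.996, 0.001], [0.001, 0.001, -1.0]]
ft_force: [0.1, -0.3, 0.5]
gripper_width: 42.6
finger_force: 0.0
```

```bash
python3 - <<'E'
from h import *
s=ctrl.read_state(); c=ctrl.camera("wrist"); cv2.imwrite("pics/w3.png",c["color"][:,:,::-1])
print(bars(c,s)); print(s["position"],np.degrees(np.arctan2(s['eef_rot'][1][0],s['eef_rot'][0][0])),np.array(s['joints']).round(1))
E
```

```text
{'blue': [(571.1, 33.0, 35.3, 9.7, 83.2)], 'yellow': [(685.6, -67.5, 15.2, 9.1, 78.5)], 'green': [(600.3, -211.3, 9.2, 33.9, 174.7)]}
[ 595.00337165 -201.30358404  146.64074255] 175.1067723920401 [ 35.5  34.3 -28.6  81.6  16.8  68.5  90. ]
```

{"method": "jog_arm", "body": {
  "steps": "-6 -9 20 0 0 0 0; 0 0 20 0 0 0 0; 0 0 20 0 0 0 0; 0 0 18 0 0 0 0; 0 0 11 0 0 0 0; 0 0 0 0 0 0 0; 0 0 0 0 0 0 0; 0 0 0 0 0 0 -1; 0 0 0 0 0 0 -1; 0 0 0 0 0 0 -1; 0 0 0 0 0 0 -1; 0 0 0 0 0 0 -1"
}}

```text
clock: 17.95
position: [601.0, -211.8, 59.7]
eef_rot: [[-0.996, 0.088, 0.002], [0.088, 0.996, 0.0], [-0.002, 0.0, -1.0]]
ft_force: [-1.3, 2.5, 5.7]
gripper_width: 11.1
finger_force: 41.6
```

{"method": "jog_arm", "body": {
  "steps": "0 0 0 0 0 0.14 -1; 0 0 0 0 0 0.14 -1; 0 0 0 0 0 0.14 -1; 0 0 0 0 0 0.14 -1; 0 0 0 0 0 0.14 -1; 0 0 0 0 0 0.14 -1; 0 0 0 0 0 0.14 -1; 0 0 0 0 0 0.14 -1; 0 0 0 0 0 0.14 -1; 0 0 0 0 0 0.14 -1; 0 0 0 0 0 0.14 -1; 0 0 0 0 0 0 -1"
}}

```text
clock: 19.15
position: [600.5, -212.2, 59.7]
eef_rot: [[0.06, 0.998, 0.001], [0.998, -0.06, -0.001], [-0.001, 0.001, -1.0]]
ft_force: [-0.5, 1.5, 6.3]
gripper_width: 11.4
finger_force: 41.8
```

{"method": "jog_arm", "body": {
  "steps": "0 0 0 0 0 0.05 -1; 0 0 0 0 0 0.03 -1; 0 0 0 0 0 0 -1; 0 0 0 0 0 0 -1; 0 0 0 0 0 0 -1"
}}

```text
clock: 19.65
position: [600.4, -212.2, 59.7]
eef_rot: [[0.135, 0.991, 0.001], [0.991, -0.135, -0.001], [-0.001, 0.001, -1.0]]
ft_force: [-2.3, 1.7, 7.1]
gripper_width: 10.8
finger_force: 42.3
```

```bash
python3 -c "
from h import *
s=ctrl.read_state();print(s['moment'],s['ft_force'],np.array(s['joints']).round(1),np.degrees(np.arctan2(s['eef_rot'][1][0],s['eef_rot'][0][0])))"
```

```text
[0.26942816 0.42372061 0.54002204] [-2.31407942  1.72110292  7.0916086 ] [21.1 37.3 -4.8 85.7  3.5 57.1  7.6] 82.26777546645873
```

{"method": "jog_arm", "body": {
  "steps": "0 0 0 0 0 0 0; 0 0 0 0 0 0 0; 0 0 0 0 0 0 0; 0 0 0 0 0 0 0; 0 0 -20 0 0 0 0; 0 0 -40 0 0 0 0; 0 0 -40 0 0 0 0; 0 0 -40 0 0 0 0; 0 0 -20 0 0 0 0; 0 0 0 0 0 0 0"
}}

```text
clock: 20.65
position: [602.4, -213.3, 222.9]
eef_rot: [[0.138, 0.99, 0.009], [0.99, -0.138, -0.003], [-0.002, 0.009, -1.0]]
ft_force: [0.3, -0.5, -0.7]
gripper_width: 42.9
finger_force: 0.0
```

{"method": "jog_arm", "body": {
  "steps": "35 -13 0 0 0 0 0; 35 -13 0 0 0 0 0; 35 -13 0 0 0 0 0; 35 -13 0 0 0 0 0; 35 -13 0 0 0 0 0; 35 -13 0 0 0 0 0; 35 -13 0 0 0 0 0; 35 -13 0 0 0 0 0; 35 -13 0 0 0 0 0; 35 -13 0 0 0 0 0; 35 -13 0 0 0 0 0; 30 -13 0 0 0 0 0"
}}

```text
clock: 21.85
position: [501.1, 221.8, 216.6]
eef_rot: [[0.136, 0.991, -0.003], [0.991, -0.136, -0.0], [-0.001, -0.003, -1.0]]
ft_force: [0.4, 0.3, 0.1]
gripper_width: 42.9
finger_force: 0.0
```

{"method": "jog_arm", "body": {
  "steps": "0 0 0 0 0 0 0.2; 0 0 0 0 0 0 0.2; 0 0 0 0 0 0 0.2"
}}

```text
clock: 22.15
position: [502.8, 218.2, 217.2]
eef_rot: [[0.14, 0.99, -0.001], [0.99, -0.14, -0.002], [-0.002, -0.001, -1.0]]
ft_force: [-0.2, 0.5, -0.0]
gripper_width: 51.3
finger_force: 0.0
```

```bash
cat >> h.py <<'E'
def specs(c,s,z=24):
    for k in ("red","white","yellow","green"):
        for a,p in blobs(c["color"],k,80):
            if a<3000: print(k,a,p,onz(ray_wrist(c,s,p),z).round(1))
def phi(s): return np.degrees(np.arctan2(s['eef_rot'][1][0],s['eef_rot'][0][0]))
def togo(s,x,y):
    d=np.array(s['eef_rot']).T@np.array([x-s['position'][0],y-s['position'][1],0]); return d.round(1)
E
python3 - <<'E'
from h import *
s=ctrl.read_state(); c=ctrl.camera("wrist"); cv2.imwrite("pics/w4.png",c["color"][:,:,::-1])
specs(c,s); print(s["position"],phi(s),bars(c,s)); t=ctrl.camera("top")
for k in HS: print(k,[(a,p,onz(ray_static(t,p),24).round()) for a,p in blobs(t["color"],k) if a<200])
E
```

```text
red 742 [314.6, 186.7] [566.2 197. ]
white 822 [265.9, 50.4] [532.6 347.9]
white 1235 [137.6, 352.4] [280.2 -36. ]
white 333 [360.8, 349.1] [627.5 -72.8]
white 396 [387.1, 368.0] [ 681.4 -142.1]
white 134 [16.8, 379.0] [-144.7 -192.2]
yellow 739 [206.3, 206.9] [444.5 190.4]
green 479 [86.2, 62.0] [331.5 380.2]
green 192 [209.6, 112.7] [465.9 291.6]
[502.78490552 218.17208949 217.20704218] 81.97017415371675 {'yellow': [(450.2, 200.9, 34.5, 29.9, 79.9)], 'green': [(471.6, 293.6, 32.1, 20.8, 31.4), (460.1, 306.8, 23.6, 6.8, 46.2), (348.8, 371.6, 25.8, 29.8, 162.2)]}
red [(31, [212.1, 182.8], array([569., 189.]))]
yellow [(28, [284.6, 150.4], array([693., -79.])), (22, [367.6, 219.6], array([ 435., -378.]))]
green [(29, [321.7, 173.3], array([ 606., -216.])), (48, [134.2, 190.9], array([538., 475.])), (51, [139.3, 211.4], array([462., 453.])), (17, [178.2, 212.8], array([458., 310.])), (50, [157.8, 248.7], array([328., 379.]))]
blue [(30, [254.5, 181.1], array([576.,  33.])), (164, [105.7, 308.5], array([119., 554.]))]
white [(63, [174.3, 166.3], array([631., 331.])), (14, [192.7, 171.5], array([612., 262.])), (13, [167.8, 185.2], array([560., 352.])), (19, [166.8, 193.7], array([528., 355.])), (14, [273.8, 313.9], array([103., -37.])), (89, [256.4, 323.7], array([69., 24.])), (29, [239.7, 333.3], array([37., 82.])), (12, [248.5, 366.0], array([-71.,  51.]))]
```

View pics/w4.png

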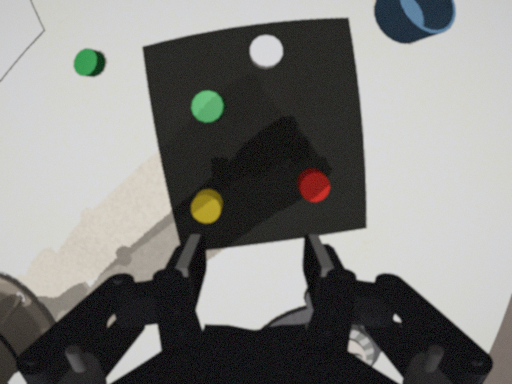

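The wrist view shows white (266,50), green (208,106), yellow (206,207) and red (315,186), all on the mat. White was knocked to about (533,348). I'll take red first.

{"method": "jog_arm", "body": {
  "steps": "-6 33 25 0 0 0 0.3; -6 33 25 0 0 0 0.3; 0 0 25 0 0 0 0.3; 0 0 20 0 0 0 0.3; 0 0 0 0 0 0 0.3; 0 0 0 0 0 0 0.3; 0 0 0 0 0 0 0.3"
}}

```text
clock: 22.95
position: [567.4, 199.2, 125.0]
eef_rot: [[0.138, 0.99, 0.003], [0.99, -0.138, 0.001], [0.001, 0.003, -1.0]]
ft_force: [0.2, 0.8, 0.1]
gripper_width: 55.7
finger_force: 0.0
```

```bash
python3 - <<'E'
from h import *
s=ctrl.read_state(); c=ctrl.camera("wrist"); cv2.imwrite("pics/w5.png",c["color"][:,:,::-1])
specs(c,s); print(s["position"],phi(s),togo(s,566,197))
E
```

```text
red 1349 [253.4, 205.9] [566.6 197.4]
white 1405 [180.6, 19.5] [533.2 347.4]
white 1351 [134.7, 353.3] [411.2  41.7]
white 1272 [373.0, 351.9] [674.    7.1]
white 731 [16.4, 354.7] [179.6   6.1]
yellow 1241 [117.2, 230.0] [447.2 191. ]
green 1308 [107.7, 100.0] [465.6 298.6]
[567.43379742 199.18765271 124.9684502 ] 82.06157793206471 [-2.4 -1.1 -0. ]
```

View pics/w5.png

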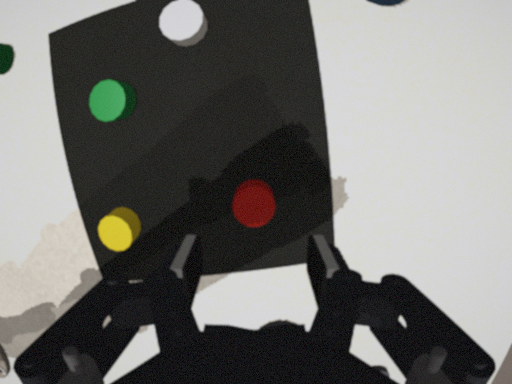

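Red (254,204) lies almost centred between the fingers, so I'll descend and grip.

{"method": "jog_arm", "body": {
  "steps": "-2 -1 25 0 0 0 0.3; 0 0 25 0 0 0 0.3; 0 0 24 0 0 0 0.3; 0 0 15 0 0 0 0.3; 0 0 5 0 0 0 0.3; 0 0 0 0 0 0 0.3; 0 0 0 0 0 0 0.3; 0 0 0 0 0 0 -1; 0 0 0 0 0 0 -1; 0 0 0 0 0 0 -1; 0 0 0 0 0 0 -1",
  "newtons": 40
}}

```text
clock: 24.1
position: [566.2, 197.8, 30.8]
eef_rot: [[0.138, 0.99, 0.003], [0.99, -0.138, 0.001], [0.001, 0.003, -1.0]]
ft_force: [-1.0, -0.1, 5.8]
gripper_width: 32.4
finger_force: 40.0
```

{"method": "jog_arm", "body": {
  "steps": "0 0 0 0 0 0 -1; 0 0 -20 0 0 0 -1; 0 0 -30 0 0 0 -1; 0 0 -30 0 0 0 -1; 0 0 -20 0 0 0 -1; 0 0 0 0 0 0 -1; 0 0 0 0 0 0 -1"
}}

```text
clock: 24.8
position: [564.6, 197.0, 128.6]
eef_rot: [[0.138, 0.99, -0.001], [0.99, -0.138, -0.0], [-0.001, -0.001, -1.0]]
ft_force: [-1.4, -0.0, -1.8]
gripper_width: 32.2
finger_force: 39.8
```

{"method": "jog_arm", "body": {
  "steps": "-33 4.6 0 0 0 0 -1; -33 4.6 0 0 0 0 -1; -33 4.6 0 0 0 0 -1; -33 4.6 0 0 0 0 -1; -33 4.6 0 0 0 0 -1; -33 4.6 0 0 0 0 -1; -33 4.6 0 0 0 0 -1; -33 4.6 0 0 0 0 -1; -33 4.6 0 0 0 0 -1; -32 4.6 0 0 0 0 -1; 0 0 0 0 0 0 -1; 0 0 0 0 0 0 -1"
}}

```text
clock: 26.0
position: [563.7, -135.7, 127.0]
eef_rot: [[0.14, 0.99, -0.004], [0.99, -0.14, 0.001], [0.0, -0.004, -1.0]]
ft_force: [0.4, 1.2, -0.6]
gripper_width: 32.2
finger_force: 39.8
```

{"method": "jog_arm", "body": {
  "steps": "0 0 0 0 0 0 -1; 0 0 0 0 0 0 -1; 0 0 0 0 0 0 -1"
}}

```text
clock: 26.3
position: [565.4, -133.2, 129.1]
eef_rot: [[0.135, 0.991, -0.0], [0.991, -0.135, 0.001], [0.001, -0.0, -1.0]]
ft_force: [0.3, -0.6, -0.9]
gripper_width: 32.3
finger_force: 39.8
```

```bash
cat >> h.py <<'E'
def dark(c,s,z=36):
    g=cv2.cvtColor(c["color"],cv2.COLOR_RGB2GRAY); m=(g<45).astype(np.uint8)
    n,l,st,ce=cv2.connectedComponentsWithStats(m)
    for i in range(1,n):
        if 300<st[i,4]<6000:
            w,h=st[i,2:4]
            print("dark",st[i].tolist(),onz(ray_wrist(c,s,ce[i]),z).round(1))
E
python3 - <<'E'
from h import *
s=ctrl.read_state(); c=ctrl.camera("wrist"); cv2.imwrite("pics/w6.png",c["color"][:,:,::-1])
dark(c,s); print(s["position"],s["gripper_width"],phi(s),togo(s,564.6,-135.3),bars(c,s))
E
```

```text
dark [195, 66, 58, 57, 2297] [554.7 -49.4]
dark [386, 90, 28, 55, 860] [681.8 -77. ]
dark [270, 111, 57, 56, 2328] [602.6 -87.3]
dark [156, 142, 54, 54, 2245] [516.6 -97. ]
[ 565.44328528 -133.23994641  129.06621843] 32.33921504154757 82.23812031434744 [-2.2 -0.6 -0. ] {'yellow': [(684.1, -77.2, 35.3, 9.0, 83.1)]}
```

View pics/w6.png

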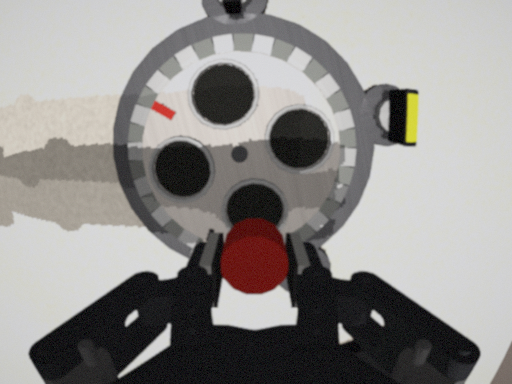

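The view shows red held (255,262) above seat 3, with seats 0, 1 and 2 at (299,138), (224,94) and (182,168). They agree with my model to 1 mm, and yellow is home.

{"method": "jog_arm", "body": {
  "steps": "-2 -0.5 20 0 0 0 -1; 0 0 20 0 0 0 -1; 0 0 12 0 0 0 -1; 0 0 5 0 0 0 -1; 0 0 3 0 0 0 -1; 0 0 0 0 0 0 -1; 0 0 0 0 0 0 -1; 0 0 0 0 0 0 -1"
}}

```text
clock: 27.15
position: [565.2, -137.0, 70.1]
eef_rot: [[0.138, 0.99, 0.002], [0.99, -0.138, -0.0], [-0.0, 0.002, -1.0]]
ft_force: [-0.5, 0.0, -0.9]
gripper_width: 33.0
finger_force: 39.8
```

{"method": "jog_arm", "body": {
  "steps": "2 0 2.5 0 0 0 -1; 0 0 0 0 0 0 -1; 0 0 0 0 0 0 -1; 0 0 0 0 0 0 0.1; 0 0 0 0 0 0 0.1; 0 0 0 0 0 0 0.1; 0 0 0 0 0 0 0.1; 0 0 -20 0 0 0 0.1; 0 0 -40 0 0 0 0.2; 0 0 -40 0 0 0 0.3; 0 0 0 0 0 0 0.3; 0 0 0 0 0 0 0.3"
}}

```text
clock: 28.35
position: [565.6, -135.1, 168.1]
eef_rot: [[0.138, 0.99, 0.003], [0.99, -0.138, -0.001], [-0.0, 0.003, -1.0]]
ft_force: [-0.3, 1.1, -0.2]
gripper_width: 55.2
finger_force: 0.0
```

```bash
python3 - <<'E'
from h import *
s=ctrl.read_state(); c=ctrl.camera("wrist"); cv2.imwrite("pics/w7.png",c["color"][:,:,::-1])
print(blobs(c["color"],"red",30)); specs(c,s,60); print(s["position"],togo(s,447,191),bars(c,s))
E
```

```text
[(111, [174.9, 107.1]), (1228, [252.7, 199.7])]
red 111 [174.9, 107.1] [516.  -52.8]
red 1228 [252.7, 199.7] [ 564.6 -134.3]
white 97 [245.4, 5.8] [580.1  17.3]
white 144 [365.5, 110.6] [662.1 -74.3]
white 413 [290.4, 200.1] [ 594.4 -138.8]
white 1554 [210.3, 212.2] [ 529.  -140.1]
white 126 [253.8, 232.0] [ 561.6 -162.2]
white 115 [289.6, 256.7] [ 588.9 -189.8]
white 1363 [134.7, 353.0] [ 404.  -300.1]
white 180 [396.9, 374.0] [ 716.1 -396.7]
yellow 402 [387.1, 112.1] [681.1 -76.7]
green 324 [302.1, 271.5] [ 598.7 -206.8]
[ 565.62087496 -135.06569167  168.09145733] [ 306.6 -162.4   -0.6] {'blue': [(570.8, 21.3, 10.0, 9.3, 82.5)], 'yellow': [(684.1, -77.0, 35.3, 8.8, 82.7)], 'green': [(599.8, -210.8, 35.3, 10.3, 85.9)]}
```

{"method": "jog_arm", "body": {
  "steps": "30.6 -16.2 0 0 0 0 0.3; 30.6 -16.2 0 0 0 0 0.3; 30.6 -16.2 0 0 0 0 0.3; 30.6 -16.2 0 0 0 0 0.3; 30.6 -16.2 0 0 0 0 0.3; 30.6 -16.2 0 0 0 0 0.3; 30.6 -16.2 0 0 0 0 0.3; 30.6 -16.2 10 0 0 0 0.3; 30.6 -16.2 15 0 0 0 0.3; 30.6 -16.2 18 0 0 0 0.3; 0 0 0 0 0 0 0.3; 0 0 0 0 0 0 0.3"
}}

```text
clock: 29.6
position: [444.5, 190.6, 121.8]
eef_rot: [[0.135, 0.991, -0.004], [0.991, -0.135, -0.002], [-0.002, -0.004, -1.0]]
ft_force: [1.2, -0.5, 0.2]
gripper_width: 55.4
finger_force: 0.0
```

{"method": "jog_arm", "body": {
  "steps": "0 0 0 0 0 0 0.3; 0 0 0 0 0 0 0.3"
}}

```text
clock: 29.8
position: [447.2, 189.0, 123.7]
eef_rot: [[0.14, 0.99, 0.0], [0.99, -0.14, -0.001], [-0.001, 0.0, -1.0]]
ft_force: [0.3, 0.7, -0.4]
gripper_width: 55.8
finger_force: 0.0
```

```bash
python3 - <<'E'
from h import *
s=ctrl.read_state(); c=ctrl.camera("wrist"); specs(c,s); print(s["position"],phi(s),togo(s,447,191))
E
```

```text
white 186 [339.9, 2.7] [532.1 335. ]
white 164 [147.5, 271.1] [344.2 139.2]
white 1300 [134.7, 353.7] [290.5  31.6]
white 87 [379.3, 358.6] [561.9 -17.4]
white 232 [392.8, 371.9] [584.4 -52.6]
yellow 1440 [248.8, 202.6] [443.  190.5]
green 487 [79.4, 8.0] [328.6 374.2]
green 494 [258.1, 51.1] [465.8 301.8]
[447.21651176 188.95697156 123.71956411] 81.92657051908205 [ 2.  -0.5 -0. ]
```

{"method": "jog_arm", "body": {
  "steps": "1 -4.4 25 0 0 0 0.3; 0 0 25 0 0 0 0.3; 0 0 24 0 0 0 0.3; 0 0 14 0 0 0 0.3; 0 0 5 0 0 0 0.3; 0 0 0 0 0 0 0.3; 0 0 0 0 0 0 0.3; 0 0 0 0 0 0 -1; 0 0 0 0 0 0 -1; 0 0 0 0 0 0 -1; 0 0 0 0 0 0 -1"
}}

```text
clock: 30.95
position: [443.3, 192.4, 32.0]
eef_rot: [[0.138, 0.99, 0.002], [0.99, -0.138, 0.001], [0.001, 0.002, -1.0]]
ft_force: [-0.1, 0.5, 6.1]
gripper_width: 32.5
finger_force: 39.6
```

{"method": "jog_arm", "body": {
  "steps": "0 0 0 0 0 0 -1; 0 0 -20 0 0 0 -1; 0 0 -30 0 0 0 -1; 0 0 -30 0 0 0 -1; 0 0 -20 0 0 0 -1; 0 0 0 0 0 0 -1; 0 0 0 0 0 0 -1"
}}

```text
clock: 31.65
position: [442.1, 191.9, 130.6]
eef_rot: [[0.138, 0.99, 0.0], [0.99, -0.138, -0.0], [-0.0, 0.0, -1.0]]
ft_force: [-0.3, -0.2, -1.5]
gripper_width: 32.1
finger_force: 39.8
```

{"method": "jog_arm", "body": {
  "steps": "-27.6 11.3 0 0 0 0 -1; -27.6 11.3 0 0 0 0 -1; -27.6 11.3 0 0 0 0 -1; -27.6 11.3 0 0 0 0 -1; -27.6 11.3 0 0 0 0 -1; -27.6 11.3 0 0 0 0 -1; -27.6 11.3 0 0 0 0 -1; -27.6 11.3 0 0 0 0 -1; -27.6 11.3 0 0 0 0 -1; -27.6 11.3 0 0 0 0 -1; 0 0 0 0 0 0 -1; 0 0 0 0 0 0 -1"
}}

```text
clock: 32.85
position: [514.9, -97.3, 128.9]
eef_rot: [[0.14, 0.99, -0.004], [0.99, -0.14, 0.001], [0.0, -0.004, -1.0]]
ft_force: [0.3, -0.1, -0.6]
gripper_width: 32.2
finger_force: 39.9
```

{"method": "jog_arm", "body": {
  "steps": "0 0 20 0 0 0 -1; 0 0 0 0 0 0 -1; 0 0 0 0 0 0 -1; 0 0 0 0 0 0 -1"
}}

```text
clock: 33.25
position: [516.4, -95.9, 111.2]
eef_rot: [[0.136, 0.991, 0.0], [0.991, -0.136, 0.0], [0.0, 0.0, -1.0]]
ft_force: [-0.4, -0.7, -1.0]
gripper_width: 32.5
finger_force: 39.9
```

{"method": "jog_arm", "body": {
  "steps": "0 0 20 0 0 0 -1; 0 0 12 0 0 0 -1; 0 0 7 0 0 0 -1; 0 0 2 0 0 0 -1; 0 0 0 0 0 0 -1; 0 0 0 0 0 0 -1; 0 0 0 0 0 0 -1"
}}

```text
clock: 33.95
position: [516.8, -96.9, 70.4]
eef_rot: [[0.138, 0.99, 0.001], [0.99, -0.138, -0.0], [-0.0, 0.001, -1.0]]
ft_force: [-0.5, -0.4, -0.9]
gripper_width: 32.8
finger_force: 39.9
```

{"method": "jog_arm", "body": {
  "steps": "0 0 2 0 0 0 -1; 0 0 0 0 0 0 -1; 0 0 0 0 0 0 -1; 0 0 0 0 0 0 0.1; 0 0 0 0 0 0 0.1; 0 0 0 0 0 0 0.1; 0 0 0 0 0 0 0.1; 0 0 -20 0 0 0 0.1; 0 0 -40 0 0 0 0.2; 0 0 -40 0 0 0 0.3; 0 0 0 0 0 0 0.3; 0 0 0 0 0 0 0.3"
}}

```text
clock: 35.15
position: [516.9, -96.9, 168.9]
eef_rot: [[0.138, 0.99, 0.003], [0.99, -0.138, -0.001], [-0.0, 0.003, -1.0]]
ft_force: [-0.2, -0.6, 0.1]
gripper_width: 55.3
finger_force: 0.0
```

```bash
python3 - <<'E'
from h import *
s=ctrl.read_state(); c=ctrl.camera("wrist"); cv2.imwrite("pics/w8.png",c["color"][:,:,::-1])
specs(c,s,60); print(s["position"],togo(s,466,302))
E
```

```text
red 122 [238.3, 142.2] [511.4 -49.4]
red 747 [314.3, 230.4] [ 563.3 -130.4]
white 175 [285.5, 36.9] [557.8  26.5]
white 107 [412.6, 146.7] [655.6 -69.1]
white 1361 [134.7, 353.0] [ 354.7 -262.8]
white 277 [357.9, 337.2] [ 606.5 -267.3]
yellow 296 [435.0, 152.0] [679.4 -75.7]
yellow 1244 [253.0, 201.9] [515.9 -98.2]
[516.94240802 -96.93871595 168.88641848] [ 388.1 -105.4   -0.4]
```

{"method": "jog_arm", "body": {
  "steps": "35 -9.5 0 0 0 0 0.3; 35 -9.5 0 0 0 0 0.3; 35 -9.5 0 0 0 0 0.3; 35 -9.5 0 0 0 0 0.3; 35 -9.5 0 0 0 0 0.3; 35 -9.5 0 0 0 0 0.3; 35 -9.5 0 0 0 0 0.3; 35 -9.5 0 0 0 0 0.3; 35 -9.5 10 0 0 0 0.3; 35 -9.5 15 0 0 0 0.3; 36 -10 18 0 0 0 0.3; 0 0 0 0 0 0 0.3"
}}

```text
clock: 36.4
position: [459.4, 305.6, 120.5]
eef_rot: [[0.127, 0.992, -0.009], [0.992, -0.127, 0.001], [-0.0, -0.009, -1.0]]
ft_force: [0.1, -0.6, -0.1]
gripper_width: 55.6
finger_force: 0.0
```

{"method": "jog_arm", "body": {
  "steps": "0 0 0 0 0 0 0.3; 0 0 0 0 0 0 0.3; 0 0 0 0 0 0 0.3"
}}

```text
clock: 36.7
position: [466.2, 298.0, 124.7]
eef_rot: [[0.14, 0.99, 0.0], [0.99, -0.14, -0.001], [-0.001, 0.0, -1.0]]
ft_force: [-0.8, -0.3, -0.1]
gripper_width: 55.3
finger_force: 0.0
```

```bash
python3 - <<'E'
from h import *
s=ctrl.read_state(); c=ctrl.camera("wrist"); specs(c,s); print(s["position"],phi(s),togo(s,466,300))
E
```

```text
white 201 [505.6, 25.5] [728.9 438.3]
white 1521 [332.8, 127.3] [532.2 348.6]
white 204 [198.2, 313.0] [398.6 197.2]
white 1173 [135.0, 352.8] [309.7 141.1]
white 1220 [373.4, 352.3] [572.5 104.8]
green 792 [221.5, 9.3] [463.2 447.8]
green 962 [78.3, 128.3] [331.8 381.5]
green 1524 [251.4, 199.6] [464.3 301.4]
[466.1928937  298.04124972 124.70905552] 81.926886708735 [ 1.9 -0.5 -0. ]
```

{"method": "jog_arm", "body": {
  "steps": "3 -2.4 25 0 0 0 0.3; 0 0 25 0 0 0 0.3; 0 0 24 0 0 0 0.3; 0 0 14 0 0 0 0.3; 0 0 5 0 0 0 0.3; 0 0 0 0 0 0 0.3; 0 0 0 0 0 0 0.3; 0 0 0 0 0 0 -1; 0 0 0 0 0 0 -1; 0 0 0 0 0 0 -1; 0 0 0 0 0 0 -1"
}}

```text
clock: 37.85
position: [464.3, 304.0, 33.2]
eef_rot: [[0.138, 0.99, 0.002], [0.99, -0.138, 0.001], [0.002, 0.002, -1.0]]
ft_force: [-0.8, -0.9, 5.7]
gripper_width: 32.6
finger_force: 39.8
```

{"method": "jog_arm", "body": {
  "steps": "0 0 0 0 0 0 -1; 0 0 -20 0 0 0 -1; 0 0 -30 0 0 0 -1; 0 0 -30 0 0 0 -1; 0 0 -20 0 0 0 -1; 0 0 0 0 0 0 -1; 0 0 0 0 0 0 -1"
}}

```text
clock: 38.55
position: [463.2, 303.0, 131.5]
eef_rot: [[0.138, 0.99, -0.0], [0.99, -0.138, -0.0], [-0.0, -0.0, -1.0]]
ft_force: [-0.6, 0.2, -1.9]
gripper_width: 32.1
finger_force: 39.8
```

{"method": "jog_arm", "body": {
  "steps": "-33.3 17.5 0 0 0 0 -1; -33.3 17.5 0 0 0 0 -1; -33.3 17.5 0 0 0 0 -1; -33.3 17.5 0 0 0 0 -1; -33.3 17.5 0 0 0 0 -1; -33.3 17.5 0 0 0 0 -1; -33.3 17.5 0 0 0 0 -1; -33.3 17.5 0 0 0 0 -1; -33.3 17.5 0 0 0 0 -1; -33.3 17.5 0 0 0 0 -1; -33.3 17.5 0 0 0 0 -1; 0 0 0 0 0 0 -1"
}}

```text
clock: 39.75
position: [603.1, -95.7, 129.1]
eef_rot: [[0.149, 0.989, -0.003], [0.989, -0.149, -0.006], [-0.007, -0.002, -1.0]]
ft_force: [-0.7, -1.5, -0.8]
gripper_width: 32.3
finger_force: 39.9
```

{"method": "jog_arm", "body": {
  "steps": "0 0 10 0 0 0 -1; 0 0 0 0 0 0 -1; 0 0 0 0 0 0 -1; 0 0 0 0 0 0 -1"
}}

```text
clock: 40.15
position: [603.4, -84.3, 121.5]
eef_rot: [[0.135, 0.991, -0.001], [0.991, -0.135, 0.001], [0.001, -0.001, -1.0]]
ft_force: [0.2, -0.1, -0.7]
gripper_width: 32.4
finger_force: 39.9
```

```bash
python3 - <<'E'
from h import *
s=ctrl.read_state(); c=ctrl.camera("wrist"); cv2.imwrite("pics/w9.png",c["color"][:,:,::-1]); specs(c,s,s["position"][2]-8); dark(c,s); print(s["position"],phi(s),togo(s,602.8,-86),s["gripper_width"])
E
```

```text
red 155 [125.5, 184.6] [549.4 -36.6]
red 307 [224.2, 295.5] [ 585.4 -100.9]
white 223 [201.6, 54.3] [594.4  13.9]
white 150 [347.0, 179.0] [650.  -47.8]
white 92 [292.6, 223.0] [623.4 -65.1]
white 1100 [183.2, 247.8] [570.6 -71.2]
white 302 [240.4, 302.6] [ 592.9 -106.5]
white 92 [131.4, 317.5] [ 527.5 -113.5]
white 95 [376.9, 317.4] [ 668.2 -132.4]
white 218 [229.3, 321.6] [ 584.8 -119.1]
white 592 [357.5, 349.8] [ 657.8 -157.6]
white 264 [138.0, 360.9] [ 517.3 -151.9]
yellow 611 [370.8, 192.9] [661.4 -55.8]
yellow 1545 [141.3, 250.4] [548.3 -70.6]
dark [23, 0, 42, 21, 433] [447.3 113.3]
dark [174, 21, 25, 63, 559] [575.3  30.6]
dark [153, 144, 56, 55, 2374] [555.1 -48.3]
dark [349, 156, 30, 63, 777] [682.2 -73.7]
dark [227, 187, 57, 52, 1981] [604.2 -84. ]
dark [124, 216, 47, 40, 379] [518.3 -86.7]
[603.36280995 -84.27671635 121.50671717] 82.2418100800793 [-1.8 -0.3 -0. ] 32.37663338453422
```

View pics/w9.png

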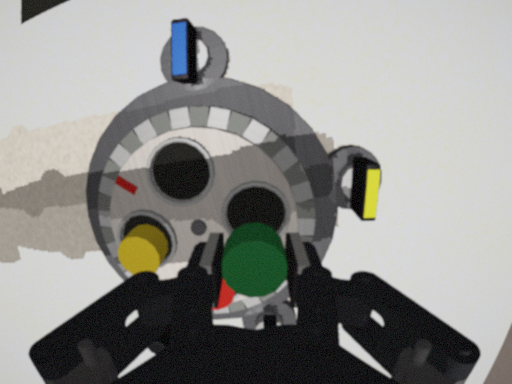

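The green specimen (255,260) is held over seat 0, and yellow sits in seat 2 at (144,250). I'll lower green.

{"method": "jog_arm", "body": {
  "steps": "-1 -0.3 20 0 0 0 -1; 0 0 16 0 0 0 -1; 0 0 10 0 0 0 -1; 0 0 4 0 0 0 -1; 0 0 0 0 0 0 -1; 0 0 0 0 0 0 -1; 0 0 0 0 0 0 -1"
}}

```text
clock: 40.9
position: [604.0, -87.0, 72.8]
eef_rot: [[0.138, 0.99, 0.002], [0.99, -0.138, -0.0], [0.0, 0.002, -1.0]]
ft_force: [0.0, -0.1, 0.5]
gripper_width: 32.6
finger_force: 39.9
```

{"method": "jog_arm", "body": {
  "steps": "1.5 -1 3 0 0 0 -1; 0 0 0 0 0 0 -1; 0 0 0 0 0 0 -1; 0 0 0 0 0 0 0.1; 0 0 0 0 0 0 0.1; 0 0 0 0 0 0 0.1; 0 0 0 0 0 0 0.1; 0 0 -20 0 0 0 0.1; 0 0 -40 0 0 0 0.2; 0 0 -40 0 0 0 0.3; 0 0 0 0 0 0 0.3; 0 0 0 0 0 0 0.3"
}}

```text
clock: 42.1
position: [603.2, -85.4, 170.1]
eef_rot: [[0.138, 0.99, 0.003], [0.99, -0.138, -0.0], [-0.0, 0.003, -1.0]]
ft_force: [-1.6, 0.5, -0.6]
gripper_width: 55.3
finger_force: 0.0
```

```bash
python3 - <<'E'
from h import *
s=ctrl.read_state(); c=ctrl.camera("wrist"); cv2.imwrite("pics/w10.png",c["color"][:,:,::-1])
specs(c,s,60); print(s["position"],togo(s,532.3,348.5))
E
```

```text
red 102 [146.4, 169.8] [519.8 -48.2]
red 951 [218.7, 257.4] [ 565.4 -133.4]
white 158 [210.3, 62.1] [585.4  26.5]
white 2918 [198.9, 130.7] [568.8 -24.5]
white 116 [330.8, 165.3] [667.5 -65.4]
white 362 [161.6, 247.6] [ 516.2 -118.3]
white 1935 [297.3, 295.8] [ 630.2 -184.9]
white 2247 [225.4, 309.2] [ 560.7 -191.2]
white 85 [258.6, 299.4] [ 593.8 -183.3]
white 1360 [134.7, 353.0] [ 440.1 -252.4]
white 1333 [374.0, 353.1] [ 715.5 -291.6]
yellow 433 [349.4, 174.1] [682.6 -74.6]
yellow 1114 [159.0, 225.6] [519.3 -97.4]
green 1289 [253.2, 201.6] [602.2 -86.8]
green 226 [268.1, 314.7] [ 600.5 -203.6]
[603.16448843 -85.4069686  170.06636327] [ 4.200e+02 -1.299e+02 -4.000e-01]
```

{"method": "jog_arm", "body": {
  "steps": "35 -10.8 0 0 0 0 0.3; 35 -10.8 0 0 0 0 0.3; 35 -10.8 0 0 0 0 0.3; 35 -10.8 0 0 0 0 0.3; 35 -10.8 0 0 0 0 0.3; 35 -10.8 0 0 0 0 0.3; 35 -10.8 0 0 0 0 0.3; 35 -10.8 0 0 0 0 0.3; 35 -10.8 0 0 0 0 0.3; 35 -10.8 10 0 0 0 0.3; 35 -10.8 15 0 0 0 0.3; 35 -10.8 18 0 0 0 0.3"
}}

```text
clock: 43.35
position: [530.8, 349.2, 123.6]
eef_rot: [[0.138, 0.99, -0.002], [0.99, -0.138, -0.002], [-0.002, -0.002, -1.0]]
ft_force: [1.2, 0.9, 0.3]
gripper_width: 55.5
finger_force: 0.0
```

{"method": "jog_arm", "body": {
  "steps": "0 0 0 0 0 0 0.3; 0 0 0 0 0 0 0.3; 0 0 0 0 0 0 0.3; 0 0 0 0 0 0 0.3"
}}

```text
clock: 43.75
position: [533.1, 346.2, 125.8]
eef_rot: [[0.141, 0.99, 0.001], [0.99, -0.141, -0.001], [-0.001, 0.001, -1.0]]
ft_force: [0.5, -0.3, 0.2]
gripper_width: 55.5
finger_force: 0.0
```

```bash
python3 - <<'E'
from h import *
s=ctrl.read_state(); c=ctrl.camera("wrist"); cv2.imwrite("pics/w11.png",c["color"][:,:,::-1]); specs(c,s); print(s["position"],phi(s),togo(s,532.3,348.5))
E
```

```text
white 446 [464.7, 74.4] [729.1 434.5]
white 1041 [378.7, 357.1] [647.7 140.1]
white 1098 [134.4, 354.1] [374.1 185.9]
green 877 [238.7, 27.4] [540.6 479.6]
green 1279 [145.8, 78.5] [466.  454.7]
green 644 [38.1, 192.7] [333.5 383. ]
[533.11430425 346.23428512 125.77395683] 81.9097410985573 [ 2.1 -1.1 -0. ]
```

View pics/w11.png

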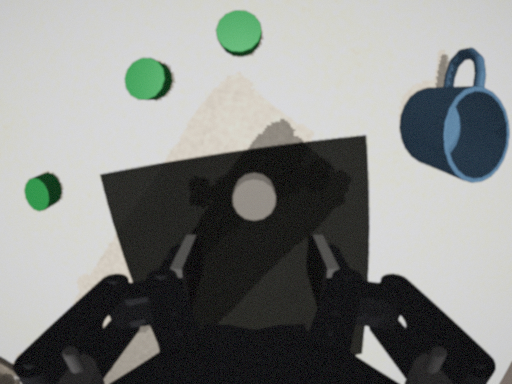

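White shows as grey in the arm's shadow at (254,197), almost centred. I'll descend and grip.

{"method": "jog_arm", "body": {
  "steps": "4 -0.5 25 0 0 0 0.3; 0 0 25 0 0 0 0.3; 0 0 24 0 0 0 0.3; 0 0 16 0 0 0 0.3; 0 0 5 0 0 0 0.3; 0 0 0 0 0 0 0.3; 0 0 0 0 0 0 0.3; 0 0 0 0 0 0 -1; 0 0 0 0 0 0 -1; 0 0 0 0 0 0 -1; 0 0 0 0 0 0 -1"
}}

```text
clock: 44.9
position: [533.0, 353.3, 32.5]
eef_rot: [[0.138, 0.99, 0.003], [0.99, -0.138, 0.002], [0.002, 0.002, -1.0]]
ft_force: [0.4, -0.9, 6.7]
gripper_width: 32.4
finger_force: 40.0
```

{"method": "jog_arm", "body": {
  "steps": "0 0 0 0 0 0 -1; 0 0 -20 0 0 0 -1; 0 0 -30 0 0 0 -1; 0 0 -30 0 0 0 -1; 0 0 -20 0 0 0 -1; 0 0 0 0 0 0 -1; 0 0 0 0 0 0 -1"
}}

```text
clock: 45.6
position: [531.6, 352.2, 130.2]
eef_rot: [[0.138, 0.99, -0.0], [0.99, -0.138, -0.001], [-0.001, -0.0, -1.0]]
ft_force: [0.4, -1.1, -1.0]
gripper_width: 32.7
finger_force: 39.8
```

{"method": "jog_arm", "body": {
  "steps": "-32.6 6.5 0 0 0 0 -1; -32.6 6.5 0 0 0 0 -1; -32.6 6.5 0 0 0 0 -1; -32.6 6.5 0 0 0 0 -1; -32.6 6.5 0 0 0 0 -1; -32.6 6.5 0 0 0 0 -1; -32.6 6.5 0 0 0 0 -1; -32.6 6.5 0 0 0 0 -1; -32.6 6.5 0 0 0 0 -1; -32.6 6.5 0 0 0 0 -1; -32.6 6.5 0 0 0 0 -1; -32.6 6.5 0 0 0 0 -1"
}}

```text
clock: 46.8
position: [553.6, -47.2, 128.5]
eef_rot: [[0.138, 0.99, -0.004], [0.99, -0.138, 0.0], [-0.0, -0.004, -1.0]]
ft_force: [0.5, 0.2, 0.0]
gripper_width: 32.2
finger_force: 39.8
```

{"method": "jog_arm", "body": {
  "steps": "0 0 10 0 0 0 -1; 0 0 0 0 0 0 -1; 0 0 0 0 0 0 -1; 0 0 0 0 0 0 -1; 0 0 0 0 0 0 -1"
}}

```text
clock: 47.3
position: [555.5, -44.1, 120.9]
eef_rot: [[0.135, 0.991, 0.0], [0.991, -0.135, 0.001], [0.001, 0.0, -1.0]]
ft_force: [0.4, -0.3, -0.3]
gripper_width: 32.4
finger_force: 39.8
```

```bash
python3 - <<'E'
from h import *
s=ctrl.read_state(); c=ctrl.camera("wrist"); cv2.imwrite("pics/w12.png",c["color"][:,:,::-1]); dark(c,s); print(s["position"],phi(s),togo(s,554.6,-46),s["gripper_width"])
E
```

```text
dark [57, 0, 133, 41, 2359] [461.6 122.6]
dark [226, 190, 57, 41, 1679] [555.6 -43.2]
dark [403, 198, 31, 58, 883] [683.2 -74.2]
[555.45931146 -44.07870432 120.88887995] 82.24189369181622 [-2.  -0.6 -0. ] 32.37119715632412
```

View pics/w12.png

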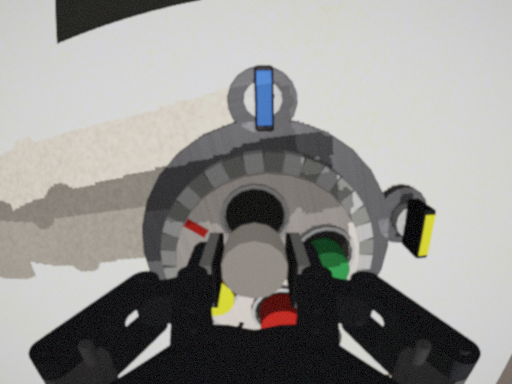

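White (253,259) is held over seat 1 at (254,212). I'll lower it.

{"method": "jog_arm", "body": {
  "steps": "0 -0.5 20 0 0 0 -1; 0 0 16 0 0 0 -1; 0 0 10 0 0 0 -1; 0 0 4 0 0 0 -1; 0 0 0 0 0 0 -1; 0 0 0 0 0 0 -1; 0 0 0 0 0 0 -1"
}}

```text
clock: 48.05
position: [555.6, -45.6, 71.7]
eef_rot: [[0.138, 0.99, 0.002], [0.99, -0.138, -0.0], [0.0, 0.002, -1.0]]
ft_force: [1.3, 0.0, -0.4]
gripper_width: 32.6
finger_force: 39.8
```

{"method": "jog_arm", "body": {
  "steps": "0 -1 3 0 0 0 -1; 0 0 0 0 0 0 -1; 0 0 0 0 0 0 -1; 0 0 0 0 0 0 0.1; 0 0 0 0 0 0 0.1; 0 0 0 0 0 0 0.1; 0 0 0 0 0 0 0.1; 0 0 -20 0 0 0 0.1; 0 0 -40 0 0 0 0.1; 0 0 -40 0 0 0 0.1; 0 0 0 0 0 0 0.1; 0 0 0 0 0 0 0.1"
}}

```text
clock: 49.25
position: [554.5, -45.5, 168.9]
eef_rot: [[0.138, 0.99, 0.002], [0.99, -0.138, -0.0], [0.0, 0.002, -1.0]]
ft_force: [-0.1, -0.5, -0.6]
gripper_width: 47.1
finger_force: 0.0
```

{"method": "jog_arm", "body": {
  "steps": "-30 -15 0 0 0 0 0; -30 -15 0 0 0 0 0; -30 -15 0 0 0 0 0; 0 0 0 0 0 0 0; 0 0 0 0 0 0 0; 0 0 0 0 0 0 0"
}}

```text
clock: 49.85
position: [496.8, -127.1, 166.9]
eef_rot: [[0.136, 0.991, -0.001], [0.991, -0.136, 0.001], [0.001, -0.002, -1.0]]
ft_force: [0.3, -0.2, 0.1]
gripper_width: 42.5
finger_force: 0.0
```

```bash
python3 - <<'E'
from h import *
s=ctrl.read_state(); c=ctrl.camera("wrist"); cv2.imwrite("pics/w13.png",c["color"][:,:,::-1])
specs(c,s,60); print(s["position"],phi(s),bars(c,s))
E
```

```text
red 116 [257.9, 103.2] [509.4 -51.9]
red 1121 [337.3, 198.8] [ 563.4 -134.3]
white 104 [304.2, 6.3] [554.6  20. ]
white 99 [430.0, 115.9] [652.7 -73.4]
white 89 [288.7, 198.6] [ 523.8 -128.6]
white 191 [283.2, 230.6] [ 516.6 -155.5]
white 95 [356.6, 254.2] [ 579.6 -188.6]
white 378 [342.5, 264.7] [ 566.3 -197. ]
white 931 [143.6, 351.1] [ 348.8 -287.3]
white 741 [359.4, 346.4] [ 588. -310.]
yellow 274 [453.6, 118.1] [679.2 -76.3]
yellow 1278 [273.9, 164.0] [515.4 -99.4]
green 1217 [375.8, 138.3] [599.3 -88.5]
green 171 [374.4, 261.9] [ 597.2 -200.2]
[ 496.78293838 -127.11309168  166.85085473] 82.18056881183234 {'blue': [(569.9, 21.4, 11.5, 9.9, 85.4)], 'yellow': [(515.5, -100.9, 33.2, 33.1, 56.1), (683.7, -76.7, 34.8, 8.6, 86.4)], 'green': [(599.7, -204.5, 22.3, 8.7, 83.1), (601.9, -89.8, 34.3, 33.3, 2.2)]}
```

View pics/w13.png

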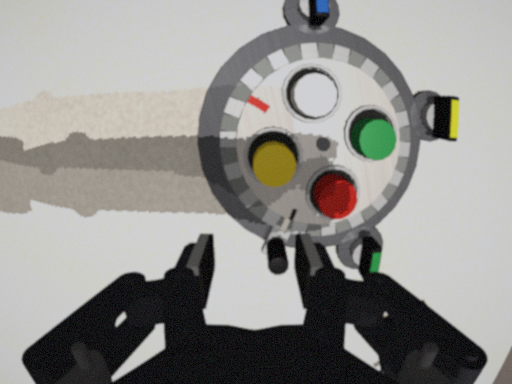

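All four specimens are seated: white (315,93), green (372,138), red (334,197), yellow (274,163). The handle peg's top is at about (279,263), with its foot near (277,240).

```bash
python3 - <<'E'
from h import *
s=ctrl.read_state(); c=ctrl.camera("wrist"); im=c["color"]
g=cv2.cvtColor(im,cv2.COLOR_RGB2GRAY)[225:280,262:295]
ys,xs=np.where(g<50); print(xs.min()+262,xs.max()+262,ys.min()+225,ys.max()+225)
for px in ((279,263),(278,240)):
    for z in (30,72):
        p=onz(ray_wrist(c,s,px),z); d=p-[559.5,-92]; print(px,z,p.round(1),np.hypot(*d).round(1),np.degrees(np.arctan2(d[1],d[0]))%360)
for q in (0,.1,.2,.3,.4):
    a=np.radians(241.6)-q; P=[559.5+104*np.cos(a),-92+104*np.sin(a)]
    print(q,np.round(P,1),project_wrist(c,s,[*P,72]).round(),project_wrist(c,s,[*P,30]).round(),togo(s,*P))
E
```

```text
267 286 238 272
(279, 263) 30 [ 510.8 -203. ] 121.2 246.3355223231489
(279, 263) 72 [ 510.2 -178.5] 99.6 240.3213515882175
(278, 240) 30 [ 512.4 -177.9] 97.9 241.2748666222451
(278, 240) 72 [ 511.5 -157.5] 81.2 233.78376447404406
0 [ 510.  -183.5] [279. 268.] [276. 246.] [-54.4  20.5  -0.1]
0.1 [ 501.1 -178.1] [268. 264.] [266. 242.] [-50.2  10.9  -0.1]
0.2 [ 492.8 -171.8] [257. 259.] [257. 237.] [-45.1   1.9  -0.1]
0.3 [ 485.2 -164.8] [246. 252.] [247. 231.] [-39.2  -6.7  -0. ]
0.4 [ 478.3 -157. ] [236. 245.] [239. 224.] [-32.4 -14.5  -0. ]
```

{"method": "jog_arm", "body": {
  "steps": "-27 10 10 0 0 0 0; -27 9.5 15 0 0 0 0; 0 0 20 0 0 0 0; 0 0 0 0 0 0 0; 0 0 0 0 0 0 0; 0 0 0 0 0 0 0; 0 0 0 0 0 0 0"
}}

```text
clock: 50.65
position: [509.8, -183.8, 124.0]
eef_rot: [[0.136, 0.991, 0.002], [0.991, -0.136, -0.0], [-0.0, 0.002, -1.0]]
ft_force: [-0.2, -0.6, 0.4]
gripper_width: 42.8
finger_force: 0.0
```

```bash
python3 - <<'E'
from h import *
s=ctrl.read_state(); c=ctrl.camera("wrist"); print(s["position"],togo(s,509.5,-183),phi(s))
cv2.imwrite("pics/w14.png",c["color"][150:350,160:360,::-1])
E
```

```text
[ 509.8360205  -183.7778084   124.00179506] [ 0.7 -0.4 -0. ] 82.19980340451751
```

View pics/w14.png

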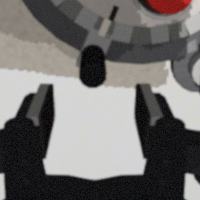

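The peg (crop px 92,75) is centred between the jaws. I'll descend, grip, and turn.

{"method": "jog_arm", "body": {
  "steps": "0.5 0 20 0 0 0 0; 0 0 20 0 0 0 0; 0 0 15 0 0 0 0; 0 0 8 0 0 0 0; 0 0 0 0 0 0 0; 0 0 0 0 0 0 0; 0 0 0 0 0 0 -1; 0 0 0 0 0 0 -1; 0 0 0 0 0 0 -1; 0 0 0 0 0 0 -1; 0 0 0 0 0 0 -1",
  "newtons": 30
}}

```text
clock: 51.8
position: [509.5, -184.5, 60.8]
eef_rot: [[0.138, 0.99, 0.001], [0.99, -0.138, -0.001], [-0.001, 0.002, -1.0]]
ft_force: [-1.6, -0.4, 5.5]
gripper_width: 17.4
finger_force: 29.4
```

```bash
python3 - <<'E'
from h import *
s=ctrl.read_state(); d=np.array(s["position"][:2])-[559.5,-92]; print(s["position"],s["gripper_width"],s["ft_force"],np.hypot(*d),np.degrees(np.arctan2(d[1],d[0]))%360,togo(s,559.5,-92),np.array(s["joints"]).round())
E
```

```text
[ 509.47672773 -184.45211292   60.81022514] 17.35411577577952 [-1.55037363 -0.38004404  5.51161395] 105.11765289864002 241.58340991861442 [98.5 36.8  0. ] [ 27.  28. -11. 102.   7.  50.   4.]
```

{"method": "jog_arm", "body": {
  "steps": "4.2 -9.6 0 0 0 0.1 -1; 4.2 -9.6 0 0 0 0.1 -1; 4.2 -9.6 0 0 0 0.1 -1; 4.2 -9.6 0 0 0 0.1 -1; 4.2 -9.6 0 0 0 0.1 -1; 4.2 -9.6 0 0 0 0.1 -1; 4.2 -9.6 0 0 0 0.1 -1; 4.2 -9.6 0 0 0 0.1 -1; 0 0 0 0 0 0 -1; 0 0 0 0 0 0 -1"
}}

```text
clock: 52.8
position: [458.7, -119.8, 60.8]
eef_rot: [[0.806, 0.592, 0.001], [0.592, -0.806, -0.0], [0.001, 0.001, -1.0]]
ft_force: [-1.8, 0.4, 7.5]
gripper_width: 17.1
finger_force: 30.3
```

```bash
python3 - <<'E'
from h import *
s=ctrl.read_state(); d=np.array(s["position"][:2])-[559.5,-92]; print(s["position"],s["gripper_width"],s["ft_force"],np.hypot(*d),np.degrees(np.arctan2(d[1],d[0]))%360,togo(s,559.5,-92),np.array(s["joints"]).round(),phi(s))
E
```

```text
[ 458.67874262 -119.78948821   60.78161332] 17.095836650915093 [-1.77113603  0.40707587  7.48023382] 104.58098104269007 195.40987036350933 [97.7 37.3  0.1] [ 14.  21.  -2. 113.   1.  46. -42.] 36.282909590459816
```

{"method": "jog_arm", "body": {
  "steps": "4.2 -9.5 0 0 0 0.1 -1; 4.2 -9.5 0 0 0 0.1 -1; 4.2 -9.5 0 0 0 0.1 -1; 4.2 -9.5 0 0 0 0.1 -1; 4.2 -9.5 0 0 0 0.1 -1; 4.2 -9.5 0 0 0 0.1 -1; 4.2 -9.5 0 0 0 0.1 -1; 4.2 -9.5 0 0 0 0.1 -1; 4.2 -9.5 0 0 0 0.1 -1; 1.7 -4.2 0 0 0 0.044 -1; 0 0 0 0 0 0 -1; 0 0 0 0 0 0 -1"
}}

```text
clock: 54.0
position: [478.3, -26.3, 60.8]
eef_rot: [[0.952, -0.305, 0.002], [-0.305, -0.952, 0.001], [0.001, -0.002, -1.0]]
ft_force: [-0.7, 3.5, 6.8]
gripper_width: 16.8
finger_force: 30.3
```

```bash
python3 - <<'E'
from h import *
s=ctrl.read_state(); d=np.array(s["position"][:2])-[559.5,-92]; print(s["position"],s["gripper_width"],s["ft_force"],np.hypot(*d),np.degrees(np.arctan2(d[1],d[0]))%360,togo(s,559.5,-92),np.array(s["joints"]).round(),phi(s))
E
```

```text
[478.34988615 -26.26246409  60.78268094] 16.843491817263565 [-0.67836781  3.49846321  6.78110147] 104.43545665017479 140.98999356173013 [97.3 37.8  0.1] [  -5.   22.    8.  112.   -4.   46. -103.] -17.763345772941527
```

{"method": "jog_arm", "body": {
  "steps": "0 0 0 0 0 0 0; 0 0 0 0 0 0 0; 0 0 0 0 0 0 0; 0 0 0 0 0 0 0; 0 0 -20 0 0 0 0; 0 0 -40 0 0 0 0; 0 0 -40 0 0 0 0; -35 0 -30 0 0 0 0; -35 0 -20 0 0 0 0; 0 0 0 0 0 0 0; 0 0 0 0 0 0 0; 0 0 0 0 0 0 0"
}}

```text
clock: 55.2
position: [411.0, -6.7, 209.1]
eef_rot: [[0.952, -0.307, -0.001], [-0.307, -0.952, -0.0], [-0.001, 0.001, -1.0]]
ft_force: [0.5, -1.1, -0.6]
gripper_width: 42.7
finger_force: 0.0
```

```bash
python3 - <<'E'
from h import *
s=ctrl.read_state(); c=ctrl.camera("wrist"); cv2.imwrite("pics/w15.png",c["color"][:,:,::-1])
print(s["position"],s["ft_force"],bars(c,s)); specs(c,s,60); 
for a,p in blobs(c["color"],"red",30):
    w=onz(ray_wrist(c,s,p),36); d=w-[559.5,-92]; print("redmark?",a,np.hypot(*d),np.degrees(np.arctan2(d[1],d[0]))%360)
for dq in (-.1,0,.1):
    a=np.radians(141.4)-dq; P=lambda r,z:project_wrist(c,s,[559.5+r*np.cos(a),-92+r*np.sin(a),z]).round(1)
    print(dq,"mark",P(68,36),"ptr",P(81,30),"peg",P(104,72))
t=ctrl.camera("top")
for k in HS: print(k,[(a,onz(ray_static(t,p),54).round()) for a,p in blobs(t["color"],k) if a<90])
E
```

```text
[410.99729591  -6.72595049 209.11998605] [ 0.49780904 -1.14238304 -0.59411194] {'blue': [(571.1, 33.7, 35.6, 10.4, 83.6)], 'yellow': [(515.5, -100.9, 33.1, 32.8, 75.7)], 'green': [(344.8, 337.0, 24.7, 29.5, 108.4)]}
red 226 [337.9, 3.7] [ 552.7 -132.4]
white 104 [170.2, 53.0] [552.8  27.1]
white 112 [281.0, 159.3] [427.5 -37.5]
white 430 [292.9, 303.9] [268.2  -6. ]
white 901 [143.8, 350.9] [239.7 204.1]
white 837 [364.7, 350.4] [150.1 -77.8]
yellow 988 [317.4, 48.8] [514.8 -99. ]
green 159 [40.1, 299.7] [348.1 328.8]
redmark? 226 49.77172946750733 269.7535385529712
redmark? 74 64.41116184740653 141.04230740644968
-0.1 mark [273.2  77. ] ptr [269.4  90.1] peg [264.7 113.3]
0 mark [266.5  74.8] ptr [261.5  87.5] peg [253.  109.5]
0.1 mark [259.9  72. ] ptr [253.9  84.3] peg [241.7 104.7]
red [(70, array([ 563., -135.]))]
yellow [(28, array([685., -77.])), (67, array([ 515., -100.])), (23, array([ 432., -370.]))]
green [(67, array([601., -89.])), (28, array([ 599., -211.])), (48, array([533., 466.])), (49, array([459., 445.])), (50, array([327., 373.]))]
blue [(31, array([570.,  33.]))]
white [(76, array([483., -17.])), (17, array([430.,  31.]))]
```

View pics/w15.png

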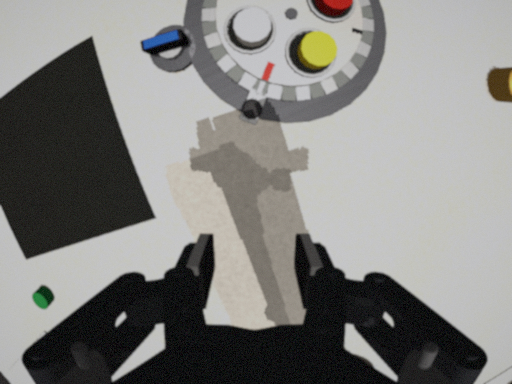

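The peg (252,109) and white pointer are in line with the red mark (267,73), within about 0.01 rad of my prediction. All four specimens are seated and the robot is clear of everything.

```bash
python3 -c "
from station import ctrl
print(ctrl.hand_in())"
```

```text
the job is handed in; nothing more can be done
None
```

I handed the job in at about 55 s: the bolts are home in order blue, yellow, green, all four specimens stand in seats of their own, and the collar is at its locked mark; the mug, weight and case were not touched. `hand_in()` returned no verdict, so this rests on my camera checks.

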